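# Tip the salvaged heat sinks into the bin with the chute

### The job

Put all the salvaged heat sinks lying on the desk into the steel chute, then lift the chute by its bridge handle, bring its open end over the bin and tip it so that all of them slide out into the bin; reload and tip again any that go astray. Tidy up too: lay the chrome hex driver down in the slim plywood cradle and the empty chute, level and right down, in the wide one that it fits (each either end first), and leave the faceplate, controller and copper plate where they lie.

Things in the scene. Friction and masses are not known exactly. Their poses are not given: they have to be found in the camera images.
- sink1_mid (a point): a removed aluminium heat sink: a finned bar 60 x 20 x 14 mm, about 45 g, to be treated as a plain box; its fins run up from a flat base. Point: its centre (half-way up); x along its 60 mm length, y along its 20 mm width, z along its 14 mm height. Starts lying flat on the desk, 7 mm below this point. May be absent (None). All heat sinks are alike.
- sink2_mid (a point): a removed aluminium heat sink: a finned bar 60 x 20 x 14 mm, about 45 g, to be treated as a plain box; its fins run up from a flat base. Point: its centre (half-way up); x along its 60 mm length, y along its 20 mm width, z along its 14 mm height. Starts lying flat on the desk, 7 mm below this point. May be absent (None). All heat sinks are alike.
- sink3_mid (a point): a removed aluminium heat sink: a finned bar 60 x 20 x 14 mm, about 45 g, to be treated as a plain box; its fins run up from a flat base. Point: its centre (half-way up); x along its 60 mm length, y along its 20 mm width, z along its 14 mm height. Starts lying flat on the desk, 7 mm below this point. May be absent (None). All heat sinks are alike.
- sink4_mid (a point): a removed aluminium heat sink: a finned bar 60 x 20 x 14 mm, about 45 g, to be treated as a plain box; its fins run up from a flat base. Point: its centre (half-way up); x along its 60 mm length, y along its 20 mm width, z along its 14 mm height. Starts lying flat on the desk, 7 mm below this point. May be absent (None). All heat sinks are alike.
- sink5_mid (a point): a removed aluminium heat sink: a finned bar 60 x 20 x 14 mm, about 45 g, to be treated as a plain box; its fins run up from a flat base. Point: its centre (half-way up); x along its 60 mm length, y along its 20 mm width, z along its 14 mm height. Starts lying flat on the desk, 7 mm below this point. May be absent (None). All heat sinks are alike.
- sink6_mid (a point): a removed aluminium heat sink: a finned bar 60 x 20 x 14 mm, about 45 g, to be treated as a plain box; its fins run up from a flat base. Point: its centre (half-way up); x along its 60 mm length, y along its 20 mm width, z along its 14 mm height. Starts lying flat on the desk, 7 mm below this point. May be absent (None). All heat sinks are alike.
- chute_grip (a point): centre of the handle of the polished steel chute (about 220 g): a rubber-covered bar bridging the channel midway along, 14 mm thick (x), 72 mm long (y), 28 mm high (z), its centre 66 mm above the chute's underside; heat sinks slide through below it (48 mm clear). Axes: x along the channel away from the spout, y across, z up. Starts level, loose on the desk, empty, spout towards the robot (yaw within 0.3 rad)
- chute_spout (a point): lower edge of the chute's open end, mid-width, on its underside: 100 mm along -x and 66 mm below chute_grip, same axes. The chute is a U channel 200 mm long, 72 mm wide (64 inside), floor and sides 4 mm thick, side tops 30 mm above the underside, closed by such a wall at its +x end, open at its -x end. Slick: heat sinks start to slide at 10 to 17 degrees of tilt
- driver_grip (a point): centre of the handle of a chrome hex driver (about 120 g) lying on the desk, 160 mm long: six-sided handle 80 x 22 x 22 mm (sides flat, bottom flat), then a straight 8 mm round shaft 80 mm long along +x from the handle's end. Point: middle of the handle, 11 mm above what it lies on; x along the driver to the shaft, z up. The whole driver's middle is 40 mm along +x from this point
- bin: grey open-topped bin fixed to the desk; origin: centre of its underside, z up. Outside 118 mm (x) by 100 mm (y), walls and floor 4 mm, opening 110 x 92 mm. Front (+x, with a paper patch) and side walls end 70 mm above the desk; the back wall (-x) is a guard up to 130 mm that stops pieces shooting over. Filled from its +x side, the spout pointing along the bin's -x; yaw within 0.25 rad
- wide_cradle: the chute's own cradle, fixed to the desk: plywood tray, floor 5 mm, walls 6 mm thick ending 15 mm above the desk, inside 212 mm (x) by 84 mm (y), so the chute has 6 mm to spare all round. A U-shaped mark lies at its +x end. Origin: centre of its underside, z up. With the chute home on its floor chute_grip is 71 mm above the origin
- slim_cradle: another fixed plywood cradle, as long and high, but only 60 mm wide inside: the driver's own, too narrow for the chute. A round mark lies at its +x end. Origin as for wide_cradle. The two stand side by side in either order, about 115 mm apart. With the driver home driver_grip is 16 mm above the origin
- faceplate: bystander: beige console faceplate, 70 x 140 x 10 mm, lying loose on the desk; origin at the centre of its underside; leave alone
- controller: bystander: green translucent controller grip, about 85 x 140 x 30 mm, lying loose on the desk; origin at the centre of its underside; leave alone
- shim: bystander: copper thermal shim plate, 50 x 75 x 5 mm, lying loose on the desk; origin at the centre of its underside; leave alone
Not all that is in view belongs to the job. Leave any turquoise or yellow look-alike of the part that bears sink3_mid alone.

How it is judged:
On the way, in this order (a step that is already met when the one before it is completed fails the run):
1. all the heat sinks present are in the chute (x of sink1_mid in the frame of chute_grip between -0.1 and 0.098 m and y of sink1_mid in the frame of chute_grip between -0.034 and 0.034 m and z of sink1_mid in the frame of chute_grip between -0.066 and -0.016 m and x of sink2_mid in the frame of chute_grip between -0.1 and 0.098 m and y of sink2_mid in the frame of chute_grip between -0.034 and 0.034 m and z of sink2_mid in the frame of chute_grip between -0.066 and -0.016 m and x of sink3_mid in the frame of chute_grip between -0.1 and 0.098 m and y of sink3_mid in the frame of chute_grip between -0.034 and 0.034 m and z of sink3_mid in the frame of chute_grip between -0.066 and -0.016 m and x of sink4_mid in the frame of chute_grip between -0.1 and 0.098 m and y of sink4_mid in the frame of chute_grip between -0.034 and 0.034 m and z of sink4_mid in the frame of chute_grip between -0.066 and -0.016 m and x of sink5_mid in the frame of chute_grip between -0.1 and 0.098 m and y of sink5_mid in the frame of chute_grip between -0.034 and 0.034 m and z of sink5_mid in the frame of chute_grip between -0.066 and -0.016 m and x of sink6_mid in the frame of chute_grip between -0.1 and 0.098 m and y of sink6_mid in the frame of chute_grip between -0.034 and 0.034 m and z of sink6_mid in the frame of chute_grip between -0.066 and -0.016 m), for 0.2 s.
2. the chute is lifted and tipped with its spout over the bin (angle between chute_grip's own z axis and vertical above 0.12 rad and horizontal distance between chute_spout and bin below 0.085 m and height (world z) of chute_spout above 0.045 m and height (world z) of chute_grip above 0.12 m), for 0.05 s.
At the end, for the whole second after the job is handed in: every heat sink lies in the bin, its centre below the 70 mm rim; the chute lies on the floor of the wide cradle, centred within 12 mm, level within 0.06 and aligned within 0.12 rad; the driver lies on the floor of the slim cradle, along it within 0.2 rad; chute and driver at rest (x of sink1_mid in the frame of bin between -0.057 and 0.057 m and y of sink1_mid in the frame of bin between -0.05 and 0.05 m and z of sink1_mid in the frame of bin between 0 and 0.07 m and x of sink2_mid in the frame of bin between -0.057 and 0.057 m and y of sink2_mid in the frame of bin between -0.05 and 0.05 m and z of sink2_mid in the frame of bin between 0 and 0.07 m and x of sink3_mid in the frame of bin between -0.057 and 0.057 m and y of sink3_mid in the frame of bin between -0.05 and 0.05 m and z of sink3_mid in the frame of bin between 0 and 0.07 m and x of sink4_mid in the frame of bin between -0.057 and 0.057 m and y of sink4_mid in the frame of bin between -0.05 and 0.05 m and z of sink4_mid in the frame of bin between 0 and 0.07 m and x of sink5_mid in the frame of bin between -0.057 and 0.057 m and y of sink5_mid in the frame of bin between -0.05 and 0.05 m and z of sink5_mid in the frame of bin between 0 and 0.07 m and x of sink6_mid in the frame of bin between -0.057 and 0.057 m and y of sink6_mid in the frame of bin between -0.05 and 0.05 m and z of sink6_mid in the frame of bin between 0 and 0.07 m and x of chute_grip in the frame of wide_cradle between -0.012 and 0.012 m and y of chute_grip in the frame of wide_cradle between -0.012 and 0.012 m and z of chute_grip in the frame of wide_cradle between 0.064 and 0.077 m and angle between the x axis of chute_grip and the x axis of wide_cradle, either way round below 0.12 rad and angle between chute_grip's own z axis and vertical below 0.06 rad and x of driver_grip in the frame of slim_cradle between -0.075 and 0.075 m and y of driver_grip in the frame of slim_cradle between -0.03 and 0.03 m and z of driver_grip in the frame of slim_cradle between 0.01 and 0.022 m and angle between the x axis of driver_grip and the x axis of slim_cradle, either way round below 0.2 rad and linear speed of each of chute, driver below 0.03 m/s); the robot touches nothing.
It fails at once if the faceplate is pushed more than 30 mm from its place (distance of faceplate from where it was at the start of the episode above 0.03 m).
It fails at once if the controller is pushed more than 30 mm from its place (distance of controller from where it was at the start of the episode above 0.03 m).
It fails at once if the shim is pushed more than 30 mm from its place (distance of shim from where it was at the start of the episode above 0.03 m).
Of sink1, sink2, sink3, sink4, sink5, sink6 only 4 to 6 are there at a start; the rules pass over those that are not, and their reading is None.
At some moment in a run one of sink1, sink2, sink3, sink4, sink5, sink6 may be knocked a few centimetres aside while the robot is not near it.
It also fails if it takes over 210 s, if anything falls off the work surface, if the arm or the gripper's body presses on something with over 40 N, if the wrist force passes 120 N, or if a joint passes its speed limit or range.

### The arm

A 6-joint arm with a two-finger parallel gripper is mounted at the origin on the work surface. World frame = base frame: x ahead of the robot, y to its left, z up, the work surface at z = 0. Lengths are in m, angles in rad, forces in N, time in s.
With the tool pointing down it reaches from about 0.35 to 0.775 m from the base axis. Payload 5.5 kg.
Tool frame: the origin (TCP) lies between the finger pads; the fingertips stand 22 mm ahead of it and the grasp point (between the pads) lies 3 mm ahead of it (env.finger_overhang is the distance from the TCP to the fingertips, in m); y points along the fingers, x is the direction in which the jaws open and shut, and the axes are right-handed (so a half turn about y gives the same grasp; the last joint's range is limited). The gripper opens to 85 mm and grips with 20 to 120 N. Pads are 22 mm wide; open, the fingers measure 114 mm over their backs; the gripper's body (76 mm by 85 mm) begins 54 mm behind the grasp point. The pads swing forward as they close: fully open they stand 13 mm farther back than shut.
Start: joints at [1.108, 0.313, 0.046, 1.304, 0, 1.431], TCP at [0.182, 0.545, 0.253] pointing down, gripper open.
Joint ranges: [-2.76, 2.76], [-0.86, 1.69], [-1.03, 1.26], [-2.2, 2.34], [-1.47, 1.5], [-3.14, 3.14]. Speed limits (rad/s): [2.57, 2.57, 3.14, 3.14, 3.14, 3.14].

### API

Orientations are given as a unit quaternion [w, x, y, z].
In Python, from workcell import monitor, cams, job, env gives the robot as it stands.
- The arm moves only by the tool drive_tool, never from a script. Its argument "plan" is text: rows parted by semicolons, each of 7 numbers parted by spaces: the opening, from -1 (shut) to 1 (fully open), then the shift along the tool's x, y, z in mm, then the turn, a rotation vector about the tool's x, y, z in degrees. In form: gripper x y z rx ry rz; .... A call has 1 to 8 rows; each row shifts and turns the pose as measured when the row begins, along the tool's axes as they then stand; what a row does not reach is not made up. A row lasts 1/8 s, in which the tool goes at most 62.5 mm and 10.7 degrees, less where a joint would pass 70% of its speed; a pose out of reach is approached as far as the arm can. A call is refused whole if a number of a shift passes 62.5 or a number of a turn 10.7, either way. A call with a gripper value outside its range is refused whole. The fingers move at their own pace and stop on an object; "grip_force" is the grip in N (left out, the last holds). Time passes only in rows, so rows that do not move let the fingers close. It gives the time, the measured TCP pose, the force and the opening at its end, in the units of the state.
- monitor.get_state(): the state, without advancing time (a new reading comes with each control period).
- cams.read_camera(name): name is "side" or "top"; returns (picture, depth): 384x512x3 uint8, red, green, blue; 384x512 float32, m along the optical axis (not along the pixel's ray), 0 where there is no reading.
- cams.calibration(name): a dict with "fx", "fy", "cx", "cy" (pixels), "D" ([k1, k2, p1, p2, k3] as OpenCV has them; the pictures are not rectified), "R" (3x3) and "t" (3): a world point X has camera coordinates R X + t. Camera axes: x right, y down, z forward; pixel columns grow to the right and rows downward; lengths in m; the calibration is good to about 2 mm. A picture is of the moment at which its call begins. calibration takes no time and is no camera call.
- job.hand_in(): hands the job in, once; it reports no verdict.
The state is a dict: "clock": time; "joint_pos": joint angles; "qvel": joint speeds; "tau": joint torques, N m; "tcp_pos": TCP position; "orientation": TCP orientation; "wrist_force": force on the tool from outside, world axes, zero at the start; "ft_torque": the same for the moment, N m; "finger_gap": finger opening in m.
Only numpy, scipy, OpenCV 4.12 (cv2) and the standard library are available. Lean on these libraries where they do the work, as an engineer would, in place of code of your own. Each camera call takes 0.05 s, during which the arm holds its last target.

## Working session

There is one attempt and no reset: what is moved stays moved. The work goes in short steps, Python scripts to look and compute and a tool call to move; the robot and the scene stay as the last step left them, time stands still between calls to the robot, and variables do not carry over. Pictures are saved under pics/ and viewed, and the job is handed in when it is done.

Besides the shell and the picture viewer there is one more tool, called after "Emit:" by a JSON object that holds its "method" and its "body", one argument or row to a line. drive_tool: Moves the arm, as the interface text tells. Its arguments: {"type":"object","properties":{"plan":{"type":"string"},"grip_force":{"type":"number"}},"required":["plan"]}

```bash
mkdir -p pics; ls; cat > h.py <<'E'
import numpy as np, cv2
from workcell import monitor, cams, job, env
from scipy.spatial.transform import Rotation as Ro
def snap(name, fn, save=True):
    im,d=cams.read_camera(name)
    np.savez('pics/'+fn+'.npz',im=im,d=d)
    cv2.imwrite('pics/'+fn+'.png',cv2.cvtColor(im,cv2.COLOR_RGB2BGR))
    return im,d
def K(name):
    c=cams.calibration(name)
    return c,np.array([[c['fx'],0,c['cx']],[0,c['fy'],c['cy']],[0,0,1.]]),np.array(c['D'],float),np.array(c['R']),np.array(c['t'])
def onplane(name,uv,z):
    c,k,D,R,t=K(name)
    p=cv2.undistortPoints(np.array(uv,float).reshape(-1,1,2),k,D).reshape(-1,2)
    r=np.c_[p,np.ones(len(p))]@R   # R^T ray
    o=-R.T@t
    s=(z-o[2])/r[:,2]
    return o+r*s[:,None]
def proj(name,X):
    c,k,D,R,t=K(name)
    return cv2.projectPoints(np.array(X,float).reshape(-1,3),cv2.Rodrigues(R)[0],t,k,D)[0].reshape(-1,2)
def cloud(name,d):
    c,k,D,R,t=K(name)
    h,w=d.shape
    u,v=np.meshgrid(np.arange(w),np.arange(h))
    p=cv2.undistortPoints(np.stack([u,v],-1).reshape(-1,1,2).astype(float),k,D).reshape(-1,2)
    P=np.c_[p,np.ones(len(p))]*d.reshape(-1,1)
    return ((P-t)@R).reshape(h,w,3)
def st():
    s=monitor.get_state()
    R=Ro.from_quat(np.roll(s['orientation'],-1)).as_matrix()
    print('t',round(s['clock'],2),'tcp',np.round(s['tcp_pos'],4),'gap',round(s['finger_gap'],4),'F',np.round(s['wrist_force'],1))
    print('toolaxes x',np.round(R[:,0],3),'y',np.round(R[:,1],3),'z',np.round(R[:,2],3),'q',np.round(s['joint_pos'],3))
    return s,R
E
python3 - <<'E'
from h import *
st(); print(env.finger_overhang)
for n in ('top','side'):
    im,d=snap(n,n+'0'); c=cams.calibration(n)
    print(n,c['fx'],-np.array(c['R']).T@c['t'],np.round(c['R'],2).tolist())
    cv2.imwrite(f'pics/{n}0b.png',cv2.resize(cv2.cvtColor(im,cv2.COLOR_RGB2BGR),(800,600),interpolation=cv2.INTER_CUBIC))
E
```

```text
pics
t 0.0 tcp [0.1822 0.5449 0.2524] gap 0.0853 F [-0.3  0.2  0.1]
toolaxes x [ 0.317  0.948 -0.002] y [-0.001 -0.002 -1.   ] z [-0.948  0.317  0.   ] q [1.108 0.314 0.045 1.304 0.    1.431]
0.022
top 382.5776463459965 [0.46182627 0.06341114 1.21579729] [[0.03, -1.0, 0.01], [-1.0, -0.03, -0.07], [0.07, -0.01, -1.0]]
side 432.8575326162537 [0.21909074 0.94076551 0.76388273] [[-0.93, -0.36, -0.02], [-0.19, 0.55, -0.81], [0.3, -0.76, -0.58]]
```

View pics/top0b.png

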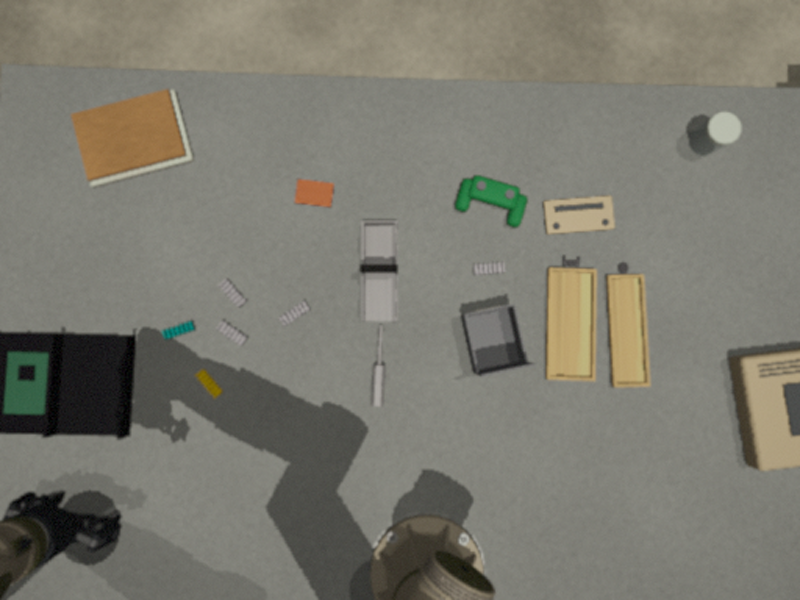

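View pics/side0b.png

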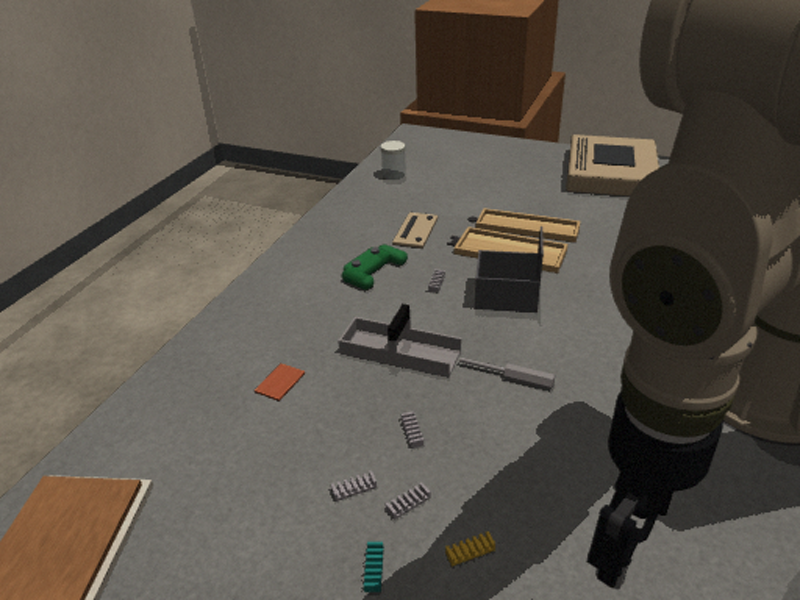

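```bash
cat >> h.py <<'E'
def ortho(name,im,z,x0,x1,y0,y1,res):
    # image: right = -y (col), down = -x ; col c -> y = y1 - c*res ; row r -> x = x1 - r*res
    xs=np.arange(x1,x0,-res); ys=np.arange(y1,y0,-res)
    Y,X=np.meshgrid(ys,xs)
    uv=proj(name,np.stack([X,Y,np.full_like(X,z)],-1)).astype(np.float32).reshape(X.shape+(2,))
    return cv2.remap(im,uv[...,0],uv[...,1],cv2.INTER_CUBIC)
def grid(o,x1,y1,res,step,fn,scale=1):
    o=cv2.cvtColor(o,cv2.COLOR_RGB2BGR)
    o=cv2.resize(o,None,fx=scale,fy=scale,interpolation=cv2.INTER_CUBIC)
    r=res/scale
    h,w=o.shape[:2]
    for k in range(int(np.ceil((x1-h*r)/step)),int(x1/step)+1):
        y=int((x1-k*step)/r); cv2.line(o,(0,y),(w,y),(0,160,255),1); cv2.putText(o,f'{k*step:.2f}',(0,y-1),0,.35,(0,255,255),1)
    for k in range(int(np.ceil((y1-w*r)/step)),int(np.floor(y1/step))+1):
        x=int((y1-k*step)/r); cv2.line(o,(x,0),(x,h),(0,160,255),1); cv2.putText(o,f'{k*step:.2f}',(x,10),0,.35,(0,255,255),1)
    cv2.imwrite('pics/'+fn+'.png',o)
E
python3 - <<'E'
from h import *
im=np.load('pics/top0.npz')['im'];d=np.load('pics/top0.npz')['d']
o=ortho('top',im,0.014,0.36,0.70,0.17,0.57,0.0005);grid(o,0.70,0.57,0.0005,0.05,'o1')
o=ortho('top',im,0.015,0.36,0.70,-0.38,0.02,0.0005);grid(o,0.70,0.02,0.0005,0.05,'o2')
o=ortho('top',im,0.02,0.30,0.70,-0.02,0.18,0.0005);grid(o,0.70,0.18,0.0005,0.05,'o3')
C=cloud('top',d); print(np.nanmin(C[...,2]))
Z=C[...,2]; v=np.clip((Z+0.01)/0.14*255,0,255).astype(np.uint8)
cv2.imwrite('pics/h0.png',cv2.resize(v[100:280,80:440],(800,400)))
E
```

```text
-0.771824084230837
```

View pics/o1.png

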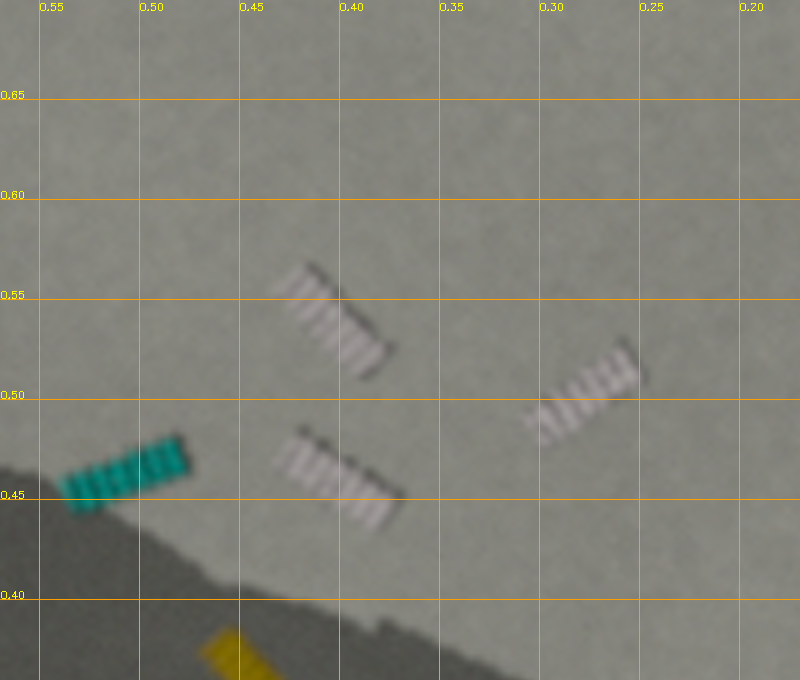

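View pics/o2.png

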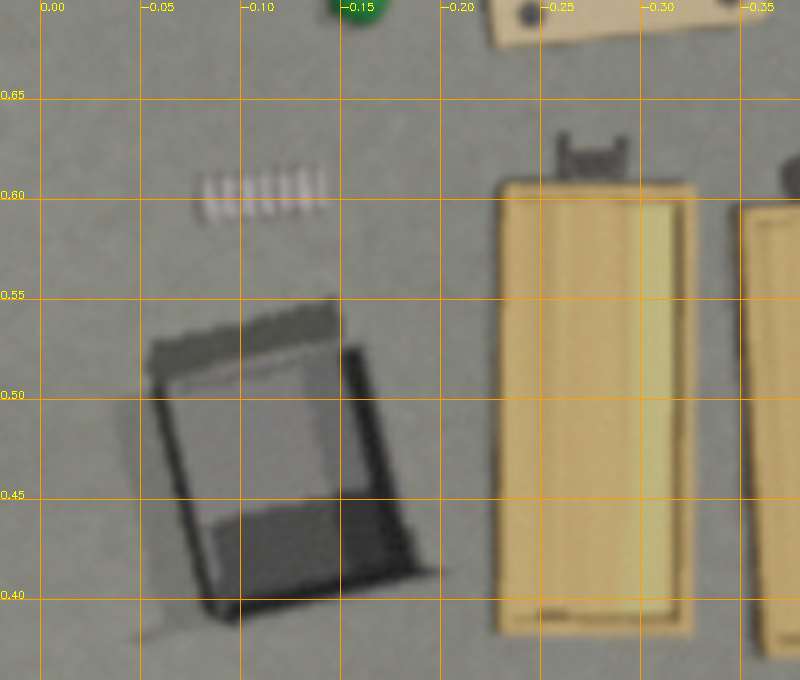

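View pics/o3.png

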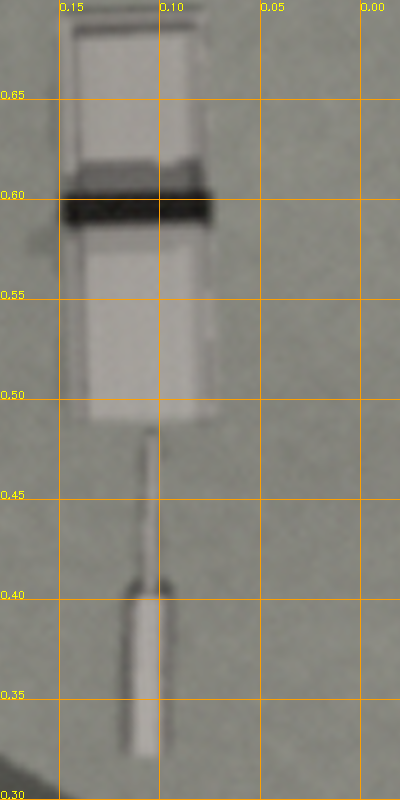

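View pics/h0.png

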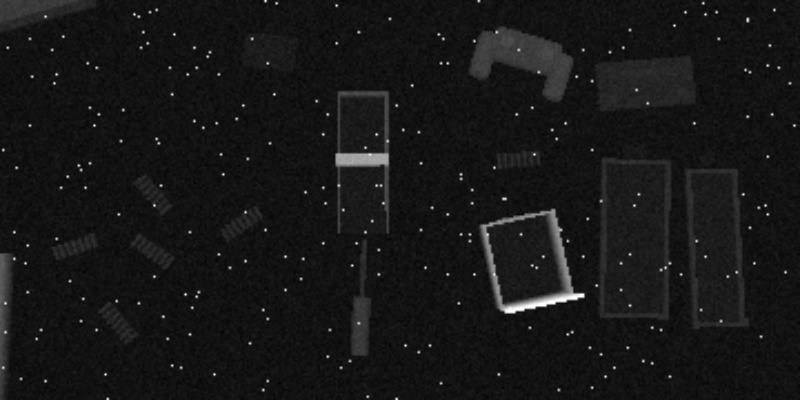

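```bash
cat >> h.py <<'E'
def seg(C,xc,yc,r,z0,z1):
    m=(np.hypot(C[...,0]-xc,C[...,1]-yc)<r)&(C[...,2]>z0)&(C[...,2]<z1)
    m=m.astype(np.uint8); n,l,s,_=cv2.connectedComponentsWithStats(m,connectivity=8)
    if n<2: return None
    P=C[l==1+np.argmax(s[1:,4])]
    c=P.mean(0); w,v=np.linalg.eigh(np.cov((P-c)[:,:2].T)); a=v[:,1]
    ang=np.degrees(np.arctan2(a[1],a[0])); ang=(ang+90)%180-90
    box=cv2.minAreaRect(P[:,:2].astype(np.float32)*1000)
    q=(P[:,:2])@np.c_[a,[-a[1],a[0]]]
    mid=np.c_[a,[-a[1],a[0]]]@((np.percentile(q,2,axis=0)+np.percentile(q,98,axis=0))/2)
    return dict(n=len(P),c=np.round(c,4),mid=np.round(mid,4),ang=round(ang,1),ext=np.round(np.percentile(q,98,axis=0)-np.percentile(q,2,axis=0),4),box=(np.round(box[0],1),np.round(box[1],1),round(box[2],1)),zmed=round(float(np.median(P[:,2])),4))
E
python3 - <<'E'
from h import *
f=np.load('pics/top0.npz');C=cloud('top',f['d'])
T={'A':(.54,.405,.045,.006,.03),'B':(.46,.40,.045,.006,.03),'C':(.5,.275,.045,.006,.03),'D':(.602,-.111,.05,.006,.03),
'handle':(.6,.105,.06,.06,.1),'chute':(.6,.105,.14,.012,.05),'drv':(.36,.107,.06,.008,.05),'drvall':(.4,.107,.09,.004,.05),'binrim':(.46,-.12,.085,.05,.08),'guard':(.4,-.14,.1,.1,.14),
'wide':(.495,-.275,.14,.009,.03),'slim':(.485,-.39,.14,.009,.03),'ctrl':(.69,-.15,.1,.01,.05),'face':(.67,-.27,.09,.005,.05),'shim':(.7,.22,.06,.002,.05)}
for k,a in T.items():
    r=seg(C,*a); print(k,r)
m=(np.abs(C[...,0]-.5)<.2)&(np.abs(C[...,1])<.5)&(C[...,2]<.004); print('desk z',np.median(C[...,2][m]))
E
```

```text
A {'n': 95, 'c': array([0.5398, 0.4041, 0.0118]), 'mid': array([0.5394, 0.4041]), 'ang': np.float64(43.7), 'ext': array([0.0593, 0.0191]), 'box': (array([539.4, 404.6]), array([60.7, 20.6]), 43.6), 'zmed': 0.012}
B {'n': 96, 'c': array([0.4597, 0.4014, 0.0122]), 'mid': array([0.4593, 0.4013]), 'ang': np.float64(58.4), 'ext': array([0.0592, 0.0193]), 'box': (array([457.8, 402.2]), array([61.4, 24. ]), 58.5), 'zmed': 0.0126}
C {'n': 88, 'c': array([0.501 , 0.2785, 0.0121]), 'mid': array([0.5016, 0.2778]), 'ang': np.float64(-55.8), 'ext': array([0.0588, 0.02  ]), 'box': (array([501.9, 278. ]), array([20.5, 59.6]), 35.0), 'zmed': 0.0128}
D {'n': 90, 'c': array([ 0.6039, -0.1112,  0.0118]), 'mid': array([ 0.6033, -0.1117]), 'ang': np.float64(-82.0), 'ext': array([0.0581, 0.0192]), 'box': (array([ 603. , -111.7]), array([19.6, 60.1]), 6.3), 'zmed': 0.0123}
handle {'n': 120, 'c': array([0.5904, 0.1082, 0.0795]), 'mid': array([0.5905, 0.1079]), 'ang': np.float64(-88.5), 'ext': array([0.0686, 0.0126]), 'box': (array([590.7, 108.1]), array([13.7, 69.1]), 2.6), 'zmed': 0.0796}
chute {'n': 142, 
[... 1545 characters left out ...]
ctrl {'n': 606, 'c': array([ 0.7417, -0.1324,  0.0237]), 'mid': array([ 0.7401, -0.1259]), 'ang': np.float64(69.6), 'ext': array([0.1118, 0.074 ]), 'box': (array([ 740.9, -124. ]), array([120.3,  82.4]), 74.2), 'zmed': 0.0238}
face {'n': 779, 'c': array([ 0.7145, -0.2825,  0.0106]), 'mid': array([ 0.7149, -0.2865]), 'ang': np.float64(87.6), 'ext': array([0.1213, 0.0675]), 'box': (array([ 718.4, -287.5]), array([ 72.3, 132.8]), 5.5), 'zmed': 0.0105}
shim {'n': 160, 'c': array([0.7374, 0.2351, 0.0052]), 'mid': array([0.7363, 0.2369]), 'ang': np.float64(-85.8), 'ext': array([0.0608, 0.0392]), 'box': (array([734.7, 237.1]), array([43.6, 67.1]), 11.2), 'zmed': 0.0048}
desk z 7.448894088488561e-05
```

Emit:
{"method": "drive_tool", "body": {
  "plan": "0.1 0 0 0 0 -9.25 0; 0.1 0 0 0 0 -9.25 0; 0.1 -55 12 -25 0 0 0; 0.1 -55 12 -25 0 0 0; 0.1 -55 12 -25 0 0 0; 0.1 -55 12 -25 0 0 0; 0.1 -55 12 -25 0 0 0; 0.1 -55 12 -25 0 0 0",
  "grip_force": 40
}}

```text
clock: 1.1
tcp_pos: [0.3373, 0.2134, 0.1768]
orientation: [0.494, -0.495, -0.504, 0.506]
wrist_force: [2.0, 0.1, -0.5]
finger_gap: 0.0471
```

```bash
cat >> h.py <<'E'
def to(x,y,z,az=None):
    s,R=st()
    a=np.degrees(np.arctan2(R[1,0],R[0,0]))
    d=R.T@(np.array([x,y,z])-s['tcp_pos'])*1000
    print('shift xyz mm',np.round(d,1),'norm',round(np.linalg.norm(d),1),'az now',round(a,2), 'tilt of y from down deg',round(np.degrees(np.arccos(min(1,-R[2,1]))),2))
    # residual to vertical
    v=R.T@np.array([0,0,-1.]); ax=np.cross([0,1,0],v); print('level rotvec deg',np.round(np.degrees(ax),2))
    if az is not None:
        e=(az-a+90)%180-90; print('turn ry for az',az,'->',round(-e,2),' other way',round(-(e-180*np.sign(e)),2), 'q6',round(s['joint_pos'][5],2))
E
python3 -c "
from h import *
to(.383,.106,.15,90)"
```

```text
t 1.1 tcp [0.3373 0.2134 0.1768] gap 0.0471 F [ 2.   0.1 -0.5]
toolaxes x [-0.021  1.    -0.003] y [-0.    -0.003 -1.   ] z [-1.    -0.021  0.   ] q [ 0.364  0.018 -0.505  1.05  -0.003  0.343]
shift xyz mm [-108.2   27.1  -43.4] norm 119.7 az now 91.18 tilt of y from down deg 0.17
level rotvec deg [-0.02  0.   -0.17]
turn ry for az 90 -> 1.18  other way -178.82 q6 0.34
```

Emit:
{"method": "drive_tool", "body": {
  "plan": "0.1 -36 9 -15 0 2 0; 0.1 -36 9 -15 0 0 0; 0.1 -35 9 -15 0 0 0; 0.1 0 0 0 0 0 0"
}}

```text
clock: 1.6
tcp_pos: [0.3826, 0.0989, 0.1479]
orientation: [-0.505, 0.506, 0.493, -0.496]
wrist_force: [-0.5, 0.9, 0.1]
finger_gap: 0.0469
```

```bash
python3 -c "
from h import *
to(.383,.1058,.026,89)"
```

```text
t 1.6 tcp [0.3826 0.0989 0.1479] gap 0.0469 F [-0.5  0.9  0.1]
toolaxes x [ 0.023  1.    -0.004] y [-0.002 -0.004 -1.   ] z [-1.     0.023  0.002] q [ 0.052  0.036 -0.563  0.975 -0.003  0.075]
shift xyz mm [  7.3 121.9  -0.5] norm 122.1 az now 88.68 tilt of y from down deg 0.24
level rotvec deg [-0.13  0.   -0.21]
turn ry for az 89 -> -0.32  other way 179.68 q6 0.07
```

Emit:
{"method": "drive_tool", "body": {
  "plan": "0.1 7 30 0 0 0 0; 0.1 0 40 0 0 0 0; 0.1 0 30 0 0 0 0; 0.1 0 21 0 0 0 0; 0.1 0 0 0 0 0 0"
}}

```text
clock: 2.22
tcp_pos: [0.3816, 0.1087, 0.0245]
orientation: [0.505, -0.505, -0.494, 0.496]
wrist_force: [0.1, 0.3, 0.1]
finger_gap: 0.0468
```

```bash
python3 -c "
from h import *
to(.383,.1058,.026,89)"
```

```text
t 2.23 tcp [0.3816 0.1087 0.0245] gap 0.0468 F [0.1 0.3 0.1]
toolaxes x [ 0.021  1.    -0.002] y [-0.002 -0.002 -1.   ] z [-1.     0.021  0.002] q [ 0.075  0.201 -0.74   0.632 -0.001  0.097]
shift xyz mm [-2.8 -1.5 -1.4] norm 3.5 az now 88.78 tilt of y from down deg 0.14
level rotvec deg [-0.11  0.   -0.09]
turn ry for az 89 -> -0.22  other way 179.78 q6 0.1
```

Overshoot is a few mm; correct, then close.

Emit:
{"method": "drive_tool", "body": {
  "plan": "0.1 -3 -1.5 0 0 0 0; -0.7 0 0 0 0 0 0; -0.7 0 0 0 0 0 0; -0.7 0 0 0 0 0 0; -0.7 0 0 0 0 0 0; -0.7 0 -15 0 0 0 0; -0.7 0 -30 0 0 0 0; -0.7 0 -30 0 0 0 0"
}}

```text
clock: 3.22
tcp_pos: [0.3808, 0.1062, 0.1038]
orientation: [0.506, -0.505, -0.494, 0.496]
wrist_force: [0.5, -0.3, -1.4]
finger_gap: 0.0212
```

```bash
python3 -c "
from h import *
to(.466,-.3925,.11,94)
snap('side','s1')"
```

```text
t 3.23 tcp [0.3808 0.1062 0.1038] gap 0.0212 F [ 0.5 -0.3 -1.4]
toolaxes x [ 0.021  1.    -0.001] y [-0.003 -0.001 -1.   ] z [-1.     0.021  0.003] q [ 0.069  0.084 -0.633  0.857 -0.001  0.09 ]
shift xyz mm [-496.8   -5.8  -95.4] norm 505.9 az now 88.82 tilt of y from down deg 0.21
level rotvec deg [-0.19  0.   -0.08]
turn ry for az 94 -> -5.18  other way 174.82 q6 0.09
```

View pics/s1.png

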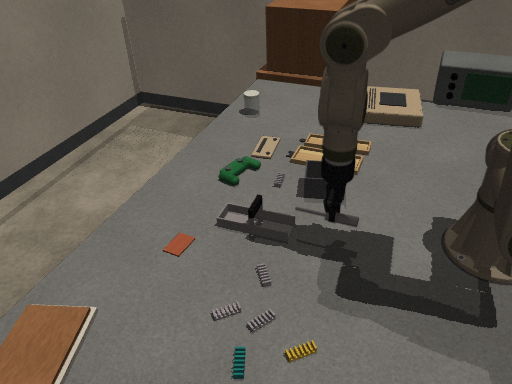

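Emit:
{"method": "drive_tool", "body": {
  "plan": "-0.7 -40 -40 0 0 0 0; -0.7 -45 -40 -10 0 0 0; -0.7 -58 -10 -15 0 0 0; -0.7 -58 0 -15 0 0 0; -0.7 -58 0 -15 0 0 0; -0.7 -58 0 -15 0 0 0; -0.7 -58 0 -15 0 -2.5 0; -0.7 -58 0 -5 0 -2.5 0"
}}

```text
clock: 4.28
tcp_pos: [0.4711, -0.3384, 0.201]
orientation: [-0.478, 0.483, 0.52, -0.518]
wrist_force: [0.5, 0.0, -0.0]
finger_gap: 0.0211
```

```bash
python3 -c "
from h import *
to(.463,-.394,.06,94)"
```

```text
t 4.28 tcp [ 0.4711 -0.3384  0.201 ] gap 0.0211 F [ 0.5  0.  -0. ]
toolaxes x [-0.078  0.997 -0.003] y [ 0.008 -0.002 -1.   ] z [-0.997 -0.078 -0.008] q [-0.763  0.336 -0.05   1.177  0.004 -0.841]
shift xyz mm [-54.4 141.   13.4] norm 151.8 az now 94.48 tilt of y from down deg 0.46
level rotvec deg [ 0.44  0.   -0.15]
turn ry for az 94 -> 0.48  other way -179.52 q6 -0.84
```

Emit:
{"method": "drive_tool", "body": {
  "plan": "-0.7 -40 0 6 0.4 0.5 -0.1; -0.7 -14 40 6 0 0 0; -0.7 0 40 0 0 0 0; -0.7 0 40 0 0 0 0; -0.7 0 15 0 0 0 0; -0.7 0 0 0 0 0 0"
}}

```text
clock: 5.03
tcp_pos: [0.4623, -0.402, 0.0589]
orientation: [0.484, -0.485, -0.515, 0.515]
wrist_force: [-0.4, 0.0, -1.5]
finger_gap: 0.021
```

```bash
python3 -c "
from h import *
to(.463,-.394,.033,94)
im,d=snap('top','t2');o=ortho('top',im,0.04,0.36,0.62,-0.50,-0.22,0.0005);grid(o,0.62,-0.22,0.0005,0.05,'t2o')
C=cloud('top',d);print(seg(C,.45,-.395,.14,.027,.05))"
```

```text
t 5.03 tcp [ 0.4623 -0.402   0.0589] gap 0.021 F [-0.4  0.  -1.5]
toolaxes x [-0.062  0.998 -0.001] y [ 0.    -0.001 -1.   ] z [-0.998 -0.062 -0.   ] q [-0.847  0.505 -0.162  0.903 -0.    -0.908]
shift xyz mm [ 7.9 25.8 -1.2] norm 27.1 az now 93.54 tilt of y from down deg 0.06
level rotvec deg [ 0.02  0.   -0.06]
turn ry for az 94 -> -0.46  other way 179.54 q6 -0.91
{'n': 76, 'c': array([ 0.5176, -0.3951,  0.0449]), 'mid': array([ 0.5172, -0.3938]), 'ang': np.float64(0.9), 'ext': array([0.0828, 0.0126]), 'box': (array([ 517. , -395.6]), array([13. , 89.1]), 88.2), 'zmed': 0.0449}
```

View pics/t2o.png

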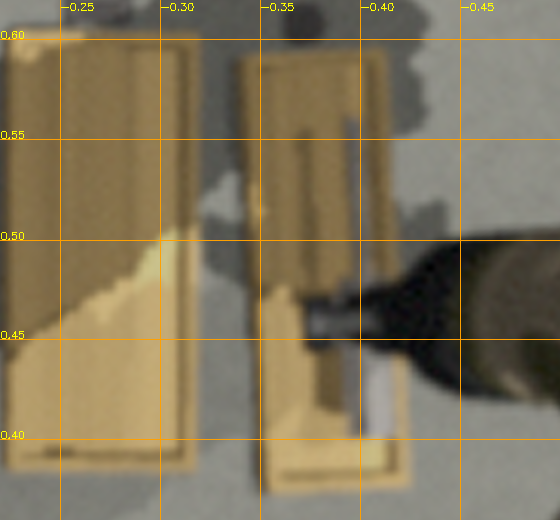

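Emit:
{"method": "drive_tool", "body": {
  "plan": "-0.7 8 0 0 0 0 0; -0.7 0 0 0 0 0 0; -0.7 0 12 0 0 0 0; -0.7 0 10 0 0 0 0; -0.7 0 3 0 0 0 0; -0.7 0 0 0 0 0 0"
}}

```text
clock: 5.82
tcp_pos: [0.4646, -0.3956, 0.0376]
orientation: [0.481, -0.488, -0.515, 0.516]
wrist_force: [0.3, -0.7, -0.5]
finger_gap: 0.021
```

```bash
python3 -c "
from h import *
to(.463,-.394,.031,94)
"
```

```text
t 5.83 tcp [ 0.4646 -0.3956  0.0376] gap 0.021 F [ 0.3 -0.7 -0.5]
toolaxes x [-0.063  0.998 -0.008] y [ 0.006 -0.008 -1.   ] z [-0.998 -0.063 -0.006] q [-0.837  0.516 -0.202  0.842 -0.    -0.9  ]
shift xyz mm [1.8 6.6 1.5] norm 7.0 az now 93.6 tilt of y from down deg 0.57
level rotvec deg [ 0.34  0.   -0.46]
turn ry for az 94 -> -0.4  other way 179.6 q6 -0.9
```

Emit:
{"method": "drive_tool", "body": {
  "plan": "-0.7 1 3 0 0.3 0 -0.4; -0.7 0 3 0 0 0 0; -0.7 0 0 0 0 0 0"
}}

```text
clock: 6.2
tcp_pos: [0.4649, -0.395, 0.0336]
orientation: [0.483, -0.485, -0.515, 0.516]
wrist_force: [0.8, -0.7, -0.5]
finger_gap: 0.0211
```

```bash
python3 -c "
from h import *
to(.463,-.394,.031,94)
"
```

```text
t 6.2 tcp [ 0.4649 -0.395   0.0336] gap 0.0211 F [ 0.8 -0.7 -0.5]
toolaxes x [-0.063  0.998 -0.002] y [ 0.001 -0.001 -1.   ] z [-0.998 -0.063 -0.001] q [-0.836  0.526 -0.198  0.846 -0.    -0.899]
shift xyz mm [1.1 2.6 1.8] norm 3.4 az now 93.6 tilt of y from down deg 0.11
level rotvec deg [ 0.07  0.   -0.09]
turn ry for az 94 -> -0.4  other way 179.6 q6 -0.9
```

Emit:
{"method": "drive_tool", "body": {
  "plan": "-0.7 0.5 2.5 0 0 0 0; -0.35 0 0 0 0 0 0; -0.35 0 0 0 0 0 0; -0.35 0 -10 0 0 0 0; -0.35 0 -40 0 0 0 0; 0 0 -50 0 0 0 0; 0 0 -50 0 0 0 0; 0 0 0 0 0 0 0"
}}

```text
clock: 7.2
tcp_pos: [0.4649, -0.3947, 0.1885]
orientation: [0.483, -0.485, -0.515, 0.516]
wrist_force: [0.5, -0.1, -0.2]
finger_gap: 0.0425
```

```bash
python3 -c "
from h import *
to(.603,-.1117,.15,6)
snap('side','s3')
im,d=snap('top','t3')
C=cloud('top',d)
for a in ((.54,.405,.07,.006,.03),(.46,.40,.05,.006,.03),(.5,.275,.07,.006,.03),(.602,-.111,.07,.006,.03),(.45,-.395,.05,.02,.035)): print(seg(C,*a))
o=ortho('top',im,0.02,0.36,0.62,-0.50,-0.22,0.0005);grid(o,0.62,-0.22,0.0005,0.05,'t3o')
"
```

```text
t 7.2 tcp [ 0.4649 -0.3947  0.1885] gap 0.0425 F [ 0.5 -0.1 -0.2]
toolaxes x [-0.063  0.998 -0.003] y [ 0.002 -0.003 -1.   ] z [-0.998 -0.063 -0.002] q [-8.350e-01  4.020e-01  1.500e-02  1.181e+00 -1.000e-03 -8.980e-01]
shift xyz mm [ 273.9   38.  -155.5] norm 317.3 az now 93.59 tilt of y from down deg 0.18
level rotvec deg [ 0.09  0.   -0.16]
turn ry for az 6 -> 87.59  other way -92.41 q6 -0.9
{'n': 55, 'c': array([0.5294, 0.3942, 0.0125]), 'mid': array([0.5287, 0.3941]), 'ang': np.float64(41.1), 'ext': array([0.0306, 0.0188]), 'box': (array([529. , 394.3]), array([31. , 19.8]), 43.3), 'zmed': 0.013}
{'n': 92, 'c': array([0.4595, 0.4019, 0.0118]), 'mid': array([0.4593, 0.4012]), 'ang': np.float64(54.9), 'ext': array([0.0582, 0.0193]), 'box': (array([459.8, 401.9]), array([60. , 19.4]), 55.9), 'zmed': 0.0125}
{'n': 92, 'c': array([0.5015, 0.2784, 0.0122]), 'mid': array([0.5019, 0.2779]), 'ang': np.float64(-53.8), 'ext': array([0.0586, 0.0192]), 'box': (array([503.1, 276.4]), array([20.2, 63.3]), 35.5), 'zmed': 0.0125}
{'n': 83, 'c': array([ 0.6039, -0.113 ,  0.0116]), 'mid': array([ 0.6035, -0.1118]), 'ang': np.float64(-80.5), 'ext': array([0.0585, 0.0193]), 'box': (array([ 603.1, -111.8]), array([19.8, 59.5]), 7.1), 'zmed': 0.012}
{'n': 173, 'c': array([ 0.4453, -0.393 ,  0.0256]), 'mid': array([ 0.4452, -0.3937]), 'ang': np.float64(3.4), 'ext': array([0.0742, 0.0209]), 'box': (array([ 446.5, -393.3]), array([77.4, 23. ]), 3.1), 'zmed': 0.0256}
```

View pics/t3o.png

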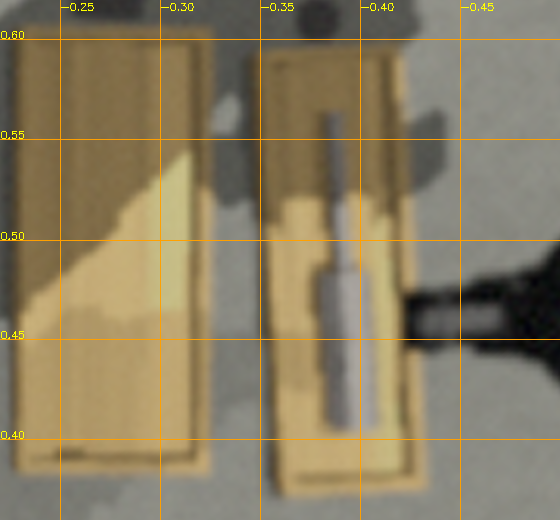

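Emit:
{"method": "drive_tool", "body": {
  "plan": "0.1 0 0 0 0 10.7 0; 0.1 0 0 0 0 10.7 0; 0.1 0 0 0 0 10.7 0; 0.1 0 0 0 0 10.7 0; 0.1 0 0 0 0 10.7 0; 0.1 0 0 0 0 10.7 0; 0.1 0 0 0 0 10.7 0; 0.1 0 0 0 0 10.7 0"
}}

```text
clock: 8.3
tcp_pos: [0.4567, -0.3859, 0.1673]
orientation: [0.714, -0.697, -0.038, 0.053]
wrist_force: [-1.1, -0.0, 0.3]
finger_gap: 0.047
```

```bash
python3 -c "
from h import *
to(.603,-.1117,.12,6.5)
"
```

```text
t 8.3 tcp [ 0.4567 -0.3859  0.1673] gap 0.047 F [-1.1 -0.   0.3]
toolaxes x [ 0.992  0.128 -0.019] y [-0.022  0.024 -0.999] z [-0.127  0.991  0.027] q [-8.350e-01  4.190e-01 -1.300e-02  1.172e+00 -1.000e-03  6.070e-01]
shift xyz mm [181.1  50.6 251.9] norm 314.4 az now 7.36 tilt of y from down deg 1.88
level rotvec deg [-1.52  0.   -1.1 ]
turn ry for az 6.5 -> 0.86  other way -179.14 q6 0.61
```

Emit:
{"method": "drive_tool", "body": {
  "plan": "0.1 32 0 45 -1.5 0.9 -1.1; 0.1 32 5 45 0 0 0; 0.1 32 5 45 0 0 0; 0.1 32 5 45 0 0 0; 0.1 32 5 45 0 0 0; 0.1 15 0 22 0 0 0; 0.1 0 0 0 0 0 0"
}}

```text
clock: 9.18
tcp_pos: [0.5996, -0.1107, 0.1324]
orientation: [0.71, -0.702, -0.031, 0.045]
wrist_force: [0.7, -0.5, -0.7]
finger_gap: 0.0472
```

```bash
python3 -c "
from h import *
to(.603,-.1117,.024,6.5)
"
```

```text
t 9.18 tcp [ 0.5996 -0.1107  0.1324] gap 0.0472 F [ 0.7 -0.5 -0.7]
toolaxes x [ 0.994  0.106 -0.019] y [-0.02  0.01 -1.  ] z [-0.106  0.994  0.012] q [-0.316  0.455 -0.046  1.092  0.003  1.149]
shift xyz mm [  5.3 108.3  -2.7] norm 108.5 az now 6.11 tilt of y from down deg 1.29
level rotvec deg [-0.69  0.   -1.09]
turn ry for az 6.5 -> -0.39  other way 179.61 q6 1.15
```

Emit:
{"method": "drive_tool", "body": {
  "plan": "0.1 5 0 -3 -0.7 0 -1.1; 0.1 0 30 0 0 0 0; 0.1 0 40 0 0 0 0; 0.1 0 25 0 0 0 0; 0.1 0 0 0 0 0 0"
}}

```text
clock: 9.8
tcp_pos: [0.6023, -0.1192, 0.0327]
orientation: [-0.705, 0.707, 0.035, -0.035]
wrist_force: [-0.5, 0.6, 0.3]
finger_gap: 0.0468
```

```bash
python3 -c "
from h import *
to(.603,-.1117,.024,6.5)
"
```

```text
t 9.8 tcp [ 0.6023 -0.1192  0.0327] gap 0.0468 F [-0.5  0.6  0.3]
toolaxes x [0.995 0.099 0.   ] y [ 0.001 -0.003 -1.   ] z [-0.099  0.995 -0.003] q [-0.325  0.534 -0.186  0.85  -0.002  1.147]
shift xyz mm [1.4 8.7 7.4] norm 11.5 az now 5.68 tilt of y from down deg 0.15
level rotvec deg [ 0.15 -0.    0.02]
turn ry for az 6.5 -> -0.82  other way 179.18 q6 1.15
```

Emit:
{"method": "drive_tool", "body": {
  "plan": "0.1 1.5 4 8 0 -0.8 0; 0.1 0 4 0 0 0 0; 0.1 0 0 0 0 0 0"
}}

```text
clock: 10.18
tcp_pos: [0.6044, -0.1126, 0.027]
orientation: [-0.704, 0.708, 0.041, -0.038]
wrist_force: [-0.1, 0.6, 0.9]
finger_gap: 0.0468
```

```bash
python3 -c "
from h import *
to(.603,-.1117,.024,6.5)
"
```

```text
t 10.18 tcp [ 0.6044 -0.1126  0.027 ] gap 0.0468 F [-0.1  0.6  0.9]
toolaxes x [0.994 0.112 0.004] y [ 0.005 -0.004 -1.   ] z [-0.112  0.994 -0.005] q [-0.313  0.538 -0.195  0.832 -0.003  1.145]
shift xyz mm [-1.3  3.   1. ] norm 3.5 az now 6.41 tilt of y from down deg 0.36
level rotvec deg [ 0.27 -0.    0.24]
turn ry for az 6.5 -> -0.09  other way 179.91 q6 1.15
```

Emit:
{"method": "drive_tool", "body": {
  "plan": "0.1 -1 3.5 1 0.2 0 0.2; -0.8 0 0 0 0 0 0; -0.8 0 0 0 0 0 0; -0.8 0 0 0 0 0 0; -0.8 0 0 0 0 0 0; -0.8 0 -20 0 0 0 0; -0.8 0 -40 0 0 0 0; -0.8 0 -40 0 0 0 0"
}}

```text
clock: 11.18
tcp_pos: [0.6007, -0.1106, 0.1223]
orientation: [0.707, -0.705, -0.037, 0.042]
wrist_force: [0.8, -0.5, -0.9]
finger_gap: 0.0191
```

```bash
python3 -c "
from h import *
to(.603,-.1117,.15,91.6)
snap('side','s4')
"
```

```text
t 11.18 tcp [ 0.6007 -0.1106  0.1223] gap 0.0191 F [ 0.8 -0.5 -0.9]
toolaxes x [ 0.994  0.112 -0.006] y [-0.006  0.001 -1.   ] z [-0.112  0.994  0.002] q [-3.130e-01  4.520e-01 -7.600e-02  1.049e+00 -1.000e-03  1.146e+00]
shift xyz mm [  1.9 -27.7  -1.3] norm 27.8 az now 6.43 tilt of y from down deg 0.38
level rotvec deg [-0.12  0.   -0.36]
turn ry for az 91.6 -> -85.17  other way 94.83 q6 1.15
```

View pics/s4.png

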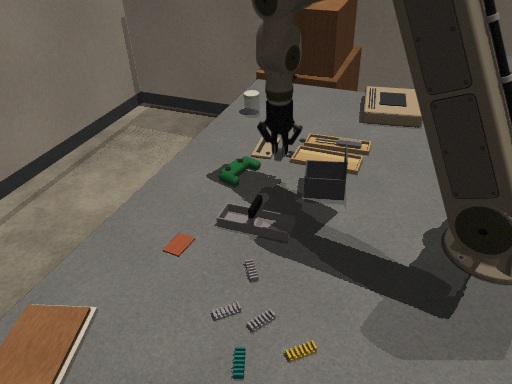

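Emit:
{"method": "drive_tool", "body": {
  "plan": "-0.8 0 -10 0 0 -10.6 0; -0.8 0 -10 0 0 -10.6 0; -0.8 0 -5 0 0 -10.6 0; -0.8 0 -5 0 0 -10.6 0; -0.8 0 0 0 0 -10.6 0; -0.8 0 0 0 0 -10.6 0; -0.8 0 0 0 0 -10.6 0; -0.8 0 0 0 0 -10.6 0"
}}

```text
clock: 12.22
tcp_pos: [0.6039, -0.1115, 0.16]
orientation: [-0.487, 0.49, 0.512, -0.511]
wrist_force: [-0.8, 0.2, -0.7]
finger_gap: 0.0189
```

```bash
python3 -c "
from h import *
to(.6485,.1096,.14,91.6)
"
```

```text
t 12.22 tcp [ 0.6039 -0.1115  0.16  ] gap 0.0189 F [-0.8  0.2 -0.7]
toolaxes x [-0.045  0.999 -0.002] y [ 0.004 -0.002 -1.   ] z [-0.999 -0.045 -0.004] q [-3.13e-01  4.25e-01 -2.20e-02  1.12e+00 -1.00e-03 -3.58e-01]
shift xyz mm [218.9  19.8 -54.5] norm 226.5 az now 92.59 tilt of y from down deg 0.25
level rotvec deg [ 0.21  0.   -0.13]
turn ry for az 91.6 -> 0.99  other way -179.01 q6 -0.36
```

Emit:
{"method": "drive_tool", "body": {
  "plan": "-0.8 45 0 -11 0 1 0; -0.8 45 0 -11 0 0 0; -0.8 45 0 -11 0 0 0; -0.8 45 0 -11 0 0 0; -0.8 36 5 -9 0 0 0; -0.8 0 0 0 0 0 0"
}}

```text
clock: 12.98
tcp_pos: [0.6515, 0.1111, 0.1524]
orientation: [-0.492, 0.495, 0.507, -0.506]
wrist_force: [0.8, 0.2, -0.3]
finger_gap: 0.0188
```

```bash
python3 -c "
from h import *
to(.6485,.1096,.030,91.6)
im,d=snap('top','t5')
C=cloud('top',d)
for a in ((.54,.405,.07,.006,.03),(.46,.40,.05,.006,.03),(.5,.275,.07,.006,.03),(.59,.109,.05,.06,.1)): print(seg(C,*a))
"
```

```text
t 12.97 tcp [0.6515 0.1111 0.1524] gap 0.0188 F [ 0.8  0.2 -0.3]
toolaxes x [-0.026  1.    -0.002] y [ 0.003 -0.002 -1.   ] z [-1.    -0.026 -0.003] q [ 0.049  0.519  0.109  1.158 -0.002  0.023]
shift xyz mm [ -1.1 122.4   3.4] norm 122.5 az now 91.49 tilt of y from down deg 0.22
level rotvec deg [ 0.18  0.   -0.14]
turn ry for az 91.6 -> -0.11  other way 179.89 q6 0.02
{'n': 103, 'c': array([0.5393, 0.4037, 0.0118]), 'mid': array([0.5393, 0.4042]), 'ang': np.float64(44.1), 'ext': array([0.0584, 0.0197]), 'box': (array([539.2, 404.4]), array([60.5, 20.1]), 43.0), 'zmed': 0.0119}
{'n': 67, 'c': array([0.465 , 0.4092, 0.0126]), 'mid': array([0.4645, 0.4088]), 'ang': np.float64(58.2), 'ext': array([0.0406, 0.0189]), 'box': (array([464.5, 409. ]), array([41.7, 19.6]), 57.1), 'zmed': 0.0132}
{'n': 76, 'c': array([0.532 , 0.2782, 0.0124]), 'mid': array([0.5342, 0.2757]), 'ang': np.float64(-48.8), 'ext': array([0.0562, 0.0205]), 'box': (array([534.4, 274.6]), array([20.3, 59.9]), 35.3), 'zmed': 0.013}
None
```

Emit:
{"method": "drive_tool", "body": {
  "plan": "-0.8 -1 30 3 0 0 0; -0.8 0 40 0 0 0 0; -0.8 0 20 0 0 0 0; -0.8 0 0 0 0 0 0"
}}

```text
clock: 13.52
tcp_pos: [0.6491, 0.1038, 0.0614]
orientation: [-0.493, 0.497, 0.505, -0.505]
wrist_force: [0.3, 0.5, 0.2]
finger_gap: 0.0192
```

```bash
python3 -c "
from h import *
to(.6485,.1096,.030,91.6)
"
```

```text
t 13.53 tcp [0.6491 0.1038 0.0614] gap 0.0192 F [0.3 0.5 0.2]
toolaxes x [-0.02   1.    -0.004] y [ 0.005 -0.004 -1.   ] z [-1.    -0.02  -0.005] q [ 0.039  0.576 -0.031  0.959 -0.005  0.018]
shift xyz mm [ 5.9 31.4  0.6] norm 31.9 az now 91.15 tilt of y from down deg 0.38
level rotvec deg [ 0.28  0.   -0.25]
turn ry for az 91.6 -> -0.45  other way 179.55 q6 0.02
```

Emit:
{"method": "drive_tool", "body": {
  "plan": "-0.8 6 4 0 0.3 -0.4 -0.2; -0.8 0 0 0 0 0 0; -0.8 0 10 0 0 0 0; -0.8 0 0 0 0 0 0"
}}

```text
clock: 14.02
tcp_pos: [0.6511, 0.109, 0.05]
orientation: [-0.492, 0.495, 0.507, -0.506]
wrist_force: [0.6, -0.0, -0.5]
finger_gap: 0.0188
```

```bash
python3 -c "
from h import *
to(.6485,.1096,.030,91.6)
"
```

```text
t 14.03 tcp [0.6511 0.109  0.05  ] gap 0.0188 F [ 0.6 -0.  -0.5]
toolaxes x [-0.026  1.    -0.001] y [ 0.004 -0.001 -1.   ] z [-1.    -0.026 -0.004] q [ 0.045  0.592 -0.035  0.941 -0.001  0.019]
shift xyz mm [ 0.7 20.   2.6] norm 20.2 az now 91.49 tilt of y from down deg 0.24
level rotvec deg [ 0.24  0.   -0.05]
turn ry for az 91.6 -> -0.11  other way 179.89 q6 0.02
```

Emit:
{"method": "drive_tool", "body": {
  "plan": "-0.8 1 8 2 0 0 0; -0.8 0 8 0 0 0 0; -0.8 0 4 0 0 0 0; -0.8 0 0 0 0 0 0"
}}

```text
clock: 14.52
tcp_pos: [0.6493, 0.1102, 0.0289]
orientation: [-0.492, 0.495, 0.508, -0.505]
wrist_force: [-0.0, -0.1, 1.1]
finger_gap: 0.019
```

```bash
python3 -c "
from h import *
to(.6485,.1096,.030,91.6)
"
```

```text
t 14.53 tcp [0.6493 0.1102 0.0289] gap 0.019 F [-0.  -0.1  1.1]
toolaxes x [-0.026  1.    -0.001] y [ 0.005 -0.001 -1.   ] z [-1.    -0.026 -0.005] q [ 0.047  0.608 -0.063  0.895 -0.001  0.02 ]
shift xyz mm [-0.6 -1.1  0.8] norm 1.5 az now 91.51 tilt of y from down deg 0.29
level rotvec deg [ 0.29  0.   -0.05]
turn ry for az 91.6 -> -0.09  other way 179.91 q6 0.02
```

Emit:
{"method": "drive_tool", "body": {
  "plan": "-0.42 0 0 0 0 0 0; -0.42 0 0 0 0 0 0; -0.42 0 -5 0 0 0 0; -0.42 0 -25 0 0 0 0; -0.3 0 -40 0 0 0 0; 0 0 -40 0 0 0 0; 0.1 0 -15 0 0 0 0; 0.1 0 0 0 0 0 0"
}}

```text
clock: 15.52
tcp_pos: [0.6484, 0.1102, 0.1581]
orientation: [-0.492, 0.495, 0.507, -0.506]
wrist_force: [0.4, -0.1, -0.7]
finger_gap: 0.0471
```

```bash
python3 -c "
from h import *
to(.534,.275,.12,35.3)
snap('side','s6')
im,d=snap('top','t6')
C=cloud('top',d)
for a in ((.54,.405,.07,.006,.03),(.46,.40,.05,.006,.03),(.53,.275,.07,.006,.03),(.59,.109,.05,.06,.1)): print(seg(C,*a))
o=ortho('top',im,0.02,0.45,0.70,-0.02,0.28,0.0005);grid(o,0.70,0.28,0.0005,0.05,'t6o')
"
```

```text
t 15.53 tcp [0.6484 0.1102 0.1581] gap 0.0471 F [ 0.4 -0.1 -0.7]
toolaxes x [-0.026  1.    -0.001] y [ 0.005 -0.001 -1.   ] z [-1.    -0.026 -0.005] q [ 4.700e-02  5.080e-01  1.060e-01  1.164e+00 -1.000e-03  2.100e-02]
shift xyz mm [167.8  37.5 110.2] norm 204.2 az now 91.5 tilt of y from down deg 0.27
level rotvec deg [ 0.26  0.   -0.05]
turn ry for az 35.3 -> 56.2  other way -123.8 q6 0.02
{'n': 100, 'c': array([0.5392, 0.4038, 0.0122]), 'mid': array([0.5395, 0.4039]), 'ang': np.float64(43.0), 'ext': array([0.0598, 0.0197]), 'box': (array([539., 404.]), array([60.9, 21.3]), 42.7), 'zmed': 0.0122}
{'n': 105, 'c': array([0.459 , 0.4005, 0.0116]), 'mid': array([0.459 , 0.4011]), 'ang': np.float64(56.6), 'ext': array([0.0596, 0.02  ]), 'box': (array([457.1, 402.4]), array([60.3, 25.4]), 56.0), 'zmed': 0.0119}
{'n': 88, 'c': array([0.5323, 0.2784, 0.0118]), 'mid': array([0.5341, 0.2755]), 'ang': np.float64(-49.7), 'ext': array([0.0564, 0.0193]), 'box': (array([534.1, 274.6]), array([20.1, 60.1]), 34.0), 'zmed': 0.0123}
None
```

View pics/s6.png

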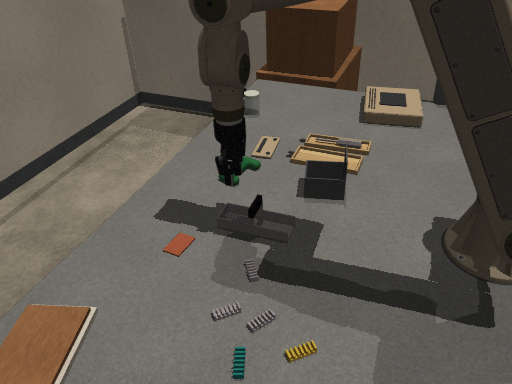

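View pics/t6o.png

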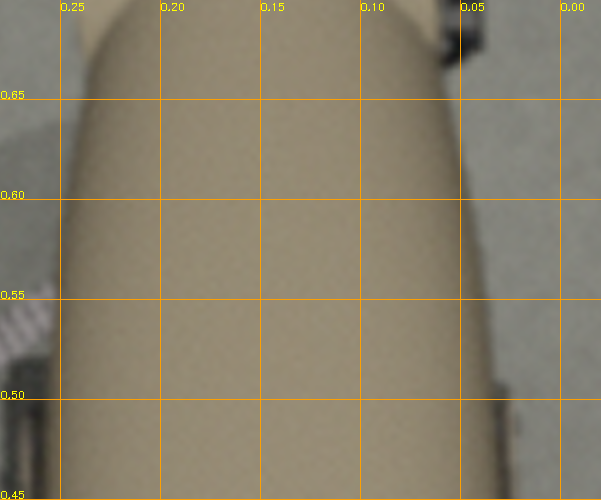

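Emit:
{"method": "drive_tool", "body": {
  "plan": "0.1 55 5 36 0 0 0; 0.1 55 10 36 0 0 0; 0.1 55 10 36 0 0 0; 0.1 0 0 0 0 10.7 0; 0.1 0 0 0 0 10.7 0; 0.1 0 0 0 0 10.7 0; 0.1 0 0 0 0 10.7 0; 0.1 0 0 0 0 10.7 0"
}}

```text
clock: 16.62
tcp_pos: [0.5284, 0.2657, 0.1134]
orientation: [-0.67, 0.671, 0.216, -0.234]
wrist_force: [-0.2, 0.3, -0.2]
finger_gap: 0.0469
```

```bash
python3 -c "
from h import *
to(.534,.275,.024,35.3)
im,d=snap('side','s7')
print(proj('side',[.534,.275,.014]))
C=cloud('side',d)
print(seg(C,.534,.275,.06,.005,.018))
im,d=snap('top','t7');C=cloud('top',d)
print(seg(C,.534,.275,.06,.005,.018))
cv2.imwrite('pics/s7c.png',cv2.resize(cv2.imread('pics/s7.png')[200:320,180:340],None,fx=4,fy=4))
"
```

```text
t 16.62 tcp [0.5284 0.2657 0.1134] gap 0.0469 F [-0.2  0.3 -0.2]
toolaxes x [ 0.798  0.603 -0.025] y [-0.024 -0.009 -1.   ] z [-0.603  0.798  0.007] q [ 3.310e-01  4.390e-01 -1.210e-01  1.036e+00 -1.000e-03  1.254e+00]
shift xyz mm [12.3 89.2  3.4] norm 90.1 az now 37.08 tilt of y from down deg 1.48
level rotvec deg [-0.43  0.   -1.42]
turn ry for az 35.3 -> 1.78  other way -178.22 q6 1.25
[[251.18172776 268.32614033]]
{'n': 183, 'c': array([0.533 , 0.2771, 0.0124]), 'mid': array([0.5339, 0.2753]), 'ang': np.float64(-54.4), 'ext': array([0.06  , 0.0201]), 'box': (array([534.2, 275.1]), array([20.4, 63.6]), 35.9), 'zmed': 0.0129}
{'n': 27, 'c': array([0.5463, 0.2567, 0.0117]), 'mid': array([0.5445, 0.2557]), 'ang': np.float64(-17.6), 'ext': array([0.0263, 0.0163]), 'box': (array([545.3, 258.9]), array([19., 22.]), 36.1), 'zmed': 0.0124}
```

View pics/s7c.png

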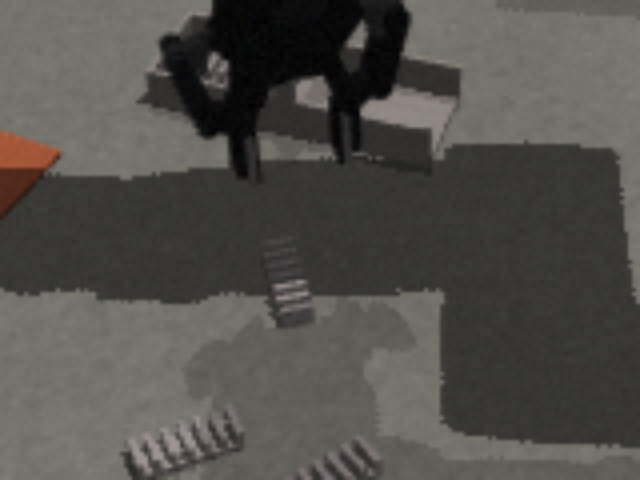

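Emit:
{"method": "drive_tool", "body": {
  "plan": "0.1 12 0 3 -0.4 1.6 -1.4; 0.1 0 0 0 0 0 0; 0.1 0 35 0 0 0 0; 0.1 0 30 0 0 0 0; 0.1 0 10 0 0 0 0; 0.1 0 0 0 0 0 0"
}}

```text
clock: 17.48
tcp_pos: [0.5332, 0.2734, 0.0328]
orientation: [-0.671, 0.671, 0.22, -0.226]
wrist_force: [-0.0, 0.4, -0.2]
finger_gap: 0.0468
```

```bash
python3 -c "
from h import *
to(.534,.275,.024,35.5)
"
```

```text
t 17.48 tcp [0.5332 0.2734 0.0328] gap 0.0468 F [-0.   0.4 -0.2]
toolaxes x [ 0.802  0.598 -0.008] y [-0.008 -0.003 -1.   ] z [-0.598  0.802  0.002] q [ 0.34   0.516 -0.217  0.846 -0.     1.27 ]
shift xyz mm [1.6 8.8 0.8] norm 9.0 az now 36.72 tilt of y from down deg 0.47
level rotvec deg [-0.11  0.   -0.45]
turn ry for az 35.5 -> 1.22  other way -178.78 q6 1.27
```

Emit:
{"method": "drive_tool", "body": {
  "plan": "0.1 1.5 8.5 1 0 1.2 -0.4; 0.1 0 0 0 0 0 0; -0.8 0 0 0 0 0 0; -0.8 0 0 0 0 0 0; -0.8 0 0 0 0 0 0; -0.8 0 0 0 0 0 0; -0.8 0 -20 0 0 0 0; -0.8 0 -50 0 0 0 0"
}}

```text
clock: 18.48
tcp_pos: [0.5324, 0.2745, 0.094]
orientation: [0.674, -0.673, -0.214, 0.218]
wrist_force: [0.7, -0.6, -0.7]
finger_gap: 0.019
```

Emit:
{"method": "drive_tool", "body": {
  "plan": "-0.8 0 -50 0 0 0 0; -0.8 0 0 0 0 -10.7 0; -0.8 0 0 0 0 -10.7 0; -0.8 0 0 0 0 -10.7 0; -0.8 0 0 0 0 -10.7 0; -0.8 0 0 0 0 -10.7 0; -0.8 0 0 0 0 0 0"
}}

```text
clock: 19.35
tcp_pos: [0.5349, 0.2753, 0.1507]
orientation: [0.503, -0.502, -0.499, 0.496]
wrist_force: [-0.1, -0.2, -0.6]
finger_gap: 0.0185
```

```bash
python3 -c "
from h import *
to(.6485,.1096,.15,91.6)
im,d=snap('side','s8')
im,d=snap('top','t8')
C=cloud('top',d)
for a in ((.54,.405,.07,.006,.03),(.46,.40,.05,.006,.03),(.59,.109,.05,.06,.1),(.6485,.109,.04,.01,.025)): print(seg(C,*a))
o=ortho('top',im,0.02,0.45,0.70,-0.02,0.28,0.0005);grid(o,0.70,0.28,0.0005,0.05,'t8o')
"
```

```text
t 19.35 tcp [0.5349 0.2753 0.1507] gap 0.0185 F [-0.1 -0.2 -0.6]
toolaxes x [0.01  1.    0.002] y [ 0.002  0.002 -1.   ] z [-1.     0.01  -0.002] q [ 0.341  0.409 -0.071  1.089  0.002  0.351]
shift xyz mm [-164.6    0.5 -115.2] norm 200.9 az now 89.43 tilt of y from down deg 0.18
level rotvec deg [ 0.11 -0.    0.14]
turn ry for az 91.6 -> -2.17  other way 177.83 q6 0.35
None
None
{'n': 120, 'c': array([0.5905, 0.1074, 0.0794]), 'mid': array([0.5906, 0.1079]), 'ang': np.float64(-88.4), 'ext': array([0.0686, 0.0125]), 'box': (array([590.2, 108. ]), array([13.5, 68.7]), 1.7), 'zmed': 0.0794}
{'n': 66, 'c': array([0.6388, 0.109 , 0.0165]), 'mid': array([0.6403, 0.1096]), 'ang': np.float64(0.2), 'ext': array([0.0411, 0.019 ]), 'box': (array([640.6, 108.2]), array([20.7, 43.5]), 86.2), 'zmed': 0.017}
```

View pics/t8o.png

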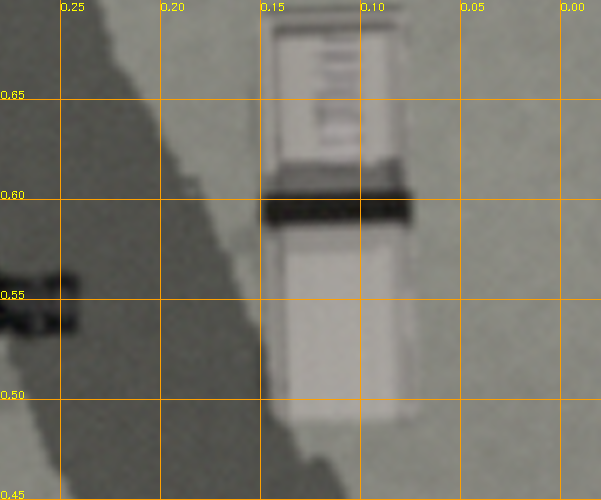

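Emit:
{"method": "drive_tool", "body": {
  "plan": "-0.8 -42 0 0 0 -2 0; -0.8 -42 0 0 0 0 0; -0.8 -42 0 0 0 0 0; -0.8 -40 0 2 0 0 0; -0.8 0 0 0 0 0 0; -0.8 0 40 0 0 0 0; -0.8 0 30 0 0 0 0; -0.8 0 0 0 0 0 0"
}}

```text
clock: 20.45
tcp_pos: [0.537, 0.1069, 0.0798]
orientation: [-0.498, 0.499, 0.504, -0.499]
wrist_force: [-0.4, 0.6, -0.1]
finger_gap: 0.0186
```

```bash
python3 -c "
from h import *
to(.5325,.1064,.029,91.6)
"
```

```text
t 20.45 tcp [0.537  0.1069 0.0798] gap 0.0186 F [-0.4  0.6 -0.1]
toolaxes x [-0.007  1.     0.004] y [ 0.007  0.004 -1.   ] z [-1.    -0.007 -0.007] q [ 0.048  0.37  -0.321  0.873  0.003  0.041]
shift xyz mm [-0.7 50.8  4.8] norm 51.0 az now 90.4 tilt of y from down deg 0.44
level rotvec deg [ 0.38 -0.    0.21]
turn ry for az 91.6 -> -1.2  other way 178.8 q6 0.04
```

Emit:
{"method": "drive_tool", "body": {
  "plan": "-0.8 -0.5 0 6 0.4 -1.2 0.2; -0.8 0 0 0 0 0 0; -0.8 0 20 0 0 0 0; -0.8 0 12 0 0 0 0; -0.8 0 0 0 0 0 0"
}}

```text
clock: 21.08
tcp_pos: [0.5343, 0.1081, 0.0524]
orientation: [-0.491, 0.494, 0.509, -0.505]
wrist_force: [-0.2, -0.3, -1.0]
finger_gap: 0.0186
```

```bash
python3 -c "
from h import *
to(.5325,.1064,.029,91.6)
"
```

```text
t 21.07 tcp [0.5343 0.1081 0.0524] gap 0.0186 F [-0.2 -0.3 -1. ]
toolaxes x [-0.03  1.    0.  ] y [ 0.008  0.001 -1.   ] z [-1.    -0.03  -0.008] q [ 0.052  0.396 -0.36   0.807  0.     0.022]
shift xyz mm [-1.7 23.4  2. ] norm 23.6 az now 91.71 tilt of y from down deg 0.45
level rotvec deg [ 0.45 -0.    0.03]
turn ry for az 91.6 -> 0.11  other way -179.89 q6 0.02
```

Emit:
{"method": "drive_tool", "body": {
  "plan": "-0.8 -1.5 8 3 0.4 0 0; -0.8 0 10 0 0 0 0; -0.8 0 5 0 0 0 0; -0.8 0 0 0 0 0 0"
}}

```text
clock: 21.58
tcp_pos: [0.5328, 0.1065, 0.0306]
orientation: [-0.492, 0.493, 0.508, -0.506]
wrist_force: [-0.5, -0.6, 2.3]
finger_gap: 0.019
```

```bash
python3 -c "
from h import *
to(.5325,.1064,.029,91.6)
"
```

```text
t 21.57 tcp [0.5328 0.1065 0.0306] gap 0.019 F [-0.5 -0.6  2.3]
toolaxes x [-0.03   1.     0.001] y [ 0.004  0.001 -1.   ] z [-1.    -0.03  -0.004] q [ 0.049  0.422 -0.385  0.761  0.001  0.02 ]
shift xyz mm [-0.1  1.6  0.3] norm 1.7 az now 91.7 tilt of y from down deg 0.22
level rotvec deg [ 0.21 -0.    0.04]
turn ry for az 91.6 -> 0.1  other way -179.9 q6 0.02
```

Emit:
{"method": "drive_tool", "body": {
  "plan": "-0.42 0 0 0 0 0 0; -0.42 0 0 0 0 0 0; -0.42 0 -5 0 0 0 0; -0.42 0 -25 0 0 0 0; -0.3 0 -40 0 0 0 0; 0 0 -40 0 0 0 0; 0.1 50 0 0 0 0 0; 0.1 50 0 0 0 0 0"
}}

```text
clock: 22.58
tcp_pos: [0.5307, 0.2054, 0.1452]
orientation: [-0.494, 0.495, 0.507, -0.504]
wrist_force: [0.2, 0.8, -0.8]
finger_gap: 0.0471
```

Emit:
{"method": "drive_tool", "body": {
  "plan": "0.1 55 0 0 0 0 0; 0.1 55 0 0 0 0 0; 0.1 45 0 -5 0 0 0; 0.1 0 0 0 0 -10.7 0; 0.1 0 0 0 0 -10.7 0; 0.1 0 0 0 0 -10.7 0; 0.1 0 0 0 0 -9.5 0; 0.1 0 0 0 0 0 0"
}}

```text
clock: 23.58
tcp_pos: [0.5315, 0.3707, 0.1474]
orientation: [-0.277, 0.281, 0.652, -0.648]
wrist_force: [0.6, 0.2, 0.0]
finger_gap: 0.0469
```

```bash
python3 -c "
from h import *
to(.539,.404,.12,133.2)
im,d=snap('side','s9');C=cloud('side',d);print(seg(C,.54,.405,.06,.005,.018))
print(seg(C,.459,.401,.045,.005,.018))
im,d=snap('top','t9')
C=cloud('top',d)
for a in ((.54,.405,.07,.006,.03),(.46,.40,.05,.006,.03),(.59,.109,.05,.06,.1)): print(seg(C,*a))
o=ortho('top',im,0.02,0.45,0.70,-0.02,0.28,0.0005);grid(o,0.70,0.28,0.0005,0.05,'t9o')
"
```

```text
t 23.57 tcp [0.5315 0.3707 0.1474] gap 0.0469 F [0.6 0.2 0. ]
toolaxes x [-0.689  0.725 -0.004] y [ 0.008  0.003 -1.   ] z [-0.725 -0.689 -0.007] q [ 4.860e-01  4.930e-01  5.400e-02  1.123e+00 -1.000e-03 -2.740e-01]
shift xyz mm [ 19.1  27.6 -28.2] norm 43.8 az now 133.54 tilt of y from down deg 0.47
level rotvec deg [ 0.43  0.   -0.2 ]
turn ry for az 133.2 -> 0.34  other way -179.66 q6 -0.27
{'n': 212, 'c': array([0.5373, 0.4058, 0.0109]), 'mid': array([0.5385, 0.4055]), 'ang': np.float64(43.9), 'ext': array([0.0588, 0.0207]), 'box': (array([538.4, 405.5]), array([60.1, 22.4]), 44.6), 'zmed': 0.0121}
{'n': 246, 'c': array([0.4579, 0.4031, 0.0111]), 'mid': array([0.4587, 0.4025]), 'ang': np.float64(57.0), 'ext': array([0.0587, 0.021 ]), 'box': (array([458.2, 401.9]), array([61. , 22.6]), 58.4), 'zmed': 0.0122}
{'n': 47, 'c': array([0.527 , 0.3914, 0.0112]), 'mid': array([0.5287, 0.3921]), 'ang': np.float64(35.9), 'ext': array([0.0289, 0.0194]), 'box': (array([527.2, 392.5]), array([31.3, 19.3]), 41.9), 'zmed': 0.0124}
{'n': 104, 'c': array([0.4598, 0.4014, 0.0117]), 'mid': array([0.4594, 0.4008]), 'ang': np.float64(56.5), 'ext': array([0.0588, 0.0197]), 'box': (array([459.3, 400.7]), array([59.6, 20.1]), 56.7), 'zmed': 0.0119}
{'n': 118, 'c': array([0.5905, 0.1082, 0.0797]), 'mid': array([0.5905, 0.1079]), 'ang': np.float64(-88.5), 'ext': array([0.0687, 0.0124]), 'box': (array([590.6, 108. ]), array([12.7, 68.8]), 1.4), 'zmed': 0.0795}
```

View pics/t9o.png

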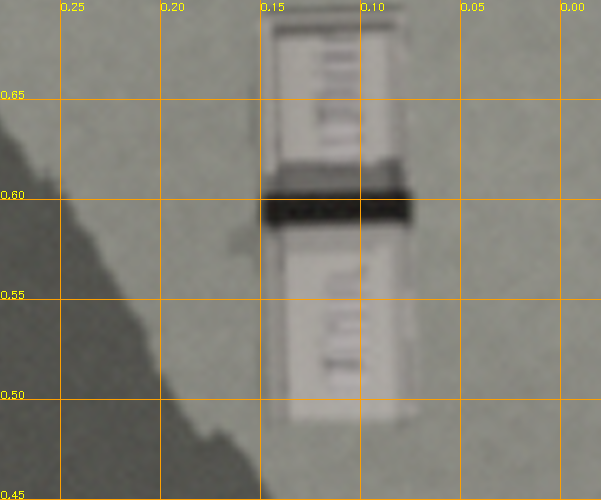

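View pics/s9.png

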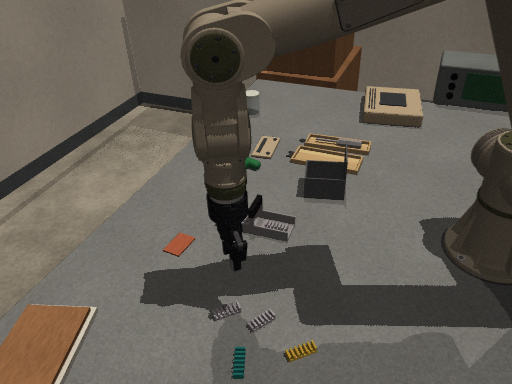

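Emit:
{"method": "drive_tool", "body": {
  "plan": "0.1 19 0 -28 0.4 0 -0.2; 0.1 0 0 0 0 0 0; 0.1 0 40 0 0 0 0; 0.1 0 40 0 0 0 0; 0.1 0 25 0 0 0 0; 0.1 0 0 0 0 0 0"
}}

```text
clock: 24.42
tcp_pos: [0.5392, 0.402, 0.0412]
orientation: [-0.283, 0.284, 0.648, -0.648]
wrist_force: [-0.4, -0.3, 0.8]
finger_gap: 0.0471
```

```bash
python3 -c "
from h import *
to(.539,.4045,.024,133.4)
"
```

```text
t 24.43 tcp [0.5392 0.402  0.0412] gap 0.0471 F [-0.4 -0.3  0.8]
toolaxes x [-0.678  0.735 -0.002] y [ 0.002 -0.001 -1.   ] z [-0.735 -0.678 -0.001] q [ 0.522  0.623 -0.001  0.945 -0.001 -0.223]
shift xyz mm [ 2.1 17.2 -1.5] norm 17.4 az now 132.69 tilt of y from down deg 0.1
level rotvec deg [ 0.04  0.   -0.09]
turn ry for az 133.4 -> -0.71  other way 179.29 q6 -0.22
```

Emit:
{"method": "drive_tool", "body": {
  "plan": "0.1 2 10 -1.5 0 -0.7 0; 0.1 0 7 0 0 0 0; 0.1 0 0 0 0 0 0; -0.8 0 0 0 0 0 0; -0.8 0 0 0 0 0 0; -0.8 0 0 0 0 0 0; -0.8 0 0 0 0 0 0; -0.8 0 -20 0 0 0 0"
}}

```text
clock: 25.42
tcp_pos: [0.5401, 0.4047, 0.0465]
orientation: [-0.279, 0.281, 0.65, -0.648]
wrist_force: [-0.7, -0.2, -0.7]
finger_gap: 0.0191
```

Emit:
{"method": "drive_tool", "body": {
  "plan": "-0.8 0 -50 0 0 0 0; -0.8 0 -50 0 0 0 0; -0.8 0 0 0 0 10.7 0; -0.8 0 0 0 0 10.7 0; -0.8 0 0 0 0 10.7 0; -0.8 0 0 0 0 9.5 0; -0.8 0 0 0 0 0 0"
}}

```text
clock: 26.3
tcp_pos: [0.5401, 0.4049, 0.1515]
orientation: [-0.494, 0.497, 0.507, -0.503]
wrist_force: [0.5, 0.5, -1.0]
finger_gap: 0.0184
```

```bash
python3 -c "
from h import *
to(.6485,.1096,.155,91.6)
"
```

```text
t 26.3 tcp [0.5401 0.4049 0.1515] gap 0.0184 F [ 0.5  0.5 -1. ]
toolaxes x [-0.018  1.     0.002] y [ 0.006  0.002 -1.   ] z [-1.    -0.018 -0.006] q [ 0.525  0.544  0.148  1.168 -0.002  0.507]
shift xyz mm [-297.2   -3.4 -103. ] norm 314.6 az now 91.05 tilt of y from down deg 0.38
level rotvec deg [ 0.36 -0.    0.1 ]
turn ry for az 91.6 -> -0.55  other way 179.45 q6 0.51
```

Emit:
{"method": "drive_tool", "body": {
  "plan": "-0.8 -58 0 -20 0.3 -0.5 0; -0.8 -58 0 -20 0 0 0; -0.8 -58 0 -20 0 0 0; -0.8 -58 0 -20 0 0 0; -0.8 -58 0 -20 0 0 0; -0.8 -10 0 0 0 0 0; -0.8 0 0 0 0 0 0"
}}

```text
clock: 27.18
tcp_pos: [0.6535, 0.1025, 0.1501]
orientation: [-0.486, 0.486, 0.515, -0.512]
wrist_force: [0.0, 0.4, -1.3]
finger_gap: 0.0185
```

```bash
python3 -c "
from h import *
to(.6485,.1096,.075,91.6)
"
```

```text
t 27.18 tcp [0.6535 0.1025 0.1501] gap 0.0185 F [ 0.   0.4 -1.3]
toolaxes x [-0.055  0.999  0.003] y [ 0.002  0.003 -1.   ] z [-0.999 -0.055 -0.002] q [ 0.033  0.522  0.107  1.154  0.003 -0.021]
shift xyz mm [ 7.2 75.1  4.7] norm 75.6 az now 93.13 tilt of y from down deg 0.2
level rotvec deg [ 0.12 -0.    0.15]
turn ry for az 91.6 -> 1.53  other way -178.47 q6 -0.02
```

Emit:
{"method": "drive_tool", "body": {
  "plan": "-0.8 8 0 5 0.1 1.5 0.1; -0.8 0 0 0 0 0 0; -0.8 0 35 0 0 0 0; -0.8 0 40 0 0 0 0; -0.8 0 0 0 0 0 0"
}}

```text
clock: 27.8
tcp_pos: [0.6468, 0.1176, 0.0749]
orientation: [-0.489, 0.489, 0.512, -0.51]
wrist_force: [0.3, 0.5, -0.6]
finger_gap: 0.0185
```

```bash
python3 -c "
from h import *
to(.648,.1096,.044,91.6)
"
```

```text
t 27.8 tcp [0.6468 0.1176 0.0749] gap 0.0185 F [ 0.3  0.5 -0.6]
toolaxes x [-0.043  0.999  0.002] y [ 0.002  0.002 -1.   ] z [-0.999 -0.043 -0.002] q [ 0.057  0.566 -0.012  0.99   0.002  0.014]
shift xyz mm [-8.1 30.9 -0.8] norm 31.9 az now 92.49 tilt of y from down deg 0.18
level rotvec deg [ 0.13 -0.    0.12]
turn ry for az 91.6 -> 0.89  other way -179.11 q6 0.01
```

Emit:
{"method": "drive_tool", "body": {
  "plan": "-0.8 -8 0 0 0.1 0.9 0.1; -0.8 0 0 0 0 0 0; -0.8 0 15 0 0 0 0; -0.8 0 0 0 0 0 0"
}}

```text
clock: 28.3
tcp_pos: [0.65, 0.1101, 0.0641]
orientation: [-0.491, 0.494, 0.509, -0.505]
wrist_force: [-0.4, -0.4, -0.6]
finger_gap: 0.0187
```

```bash
python3 -c "
from h import *
to(.648,.1096,.044,91.6)
"
```

```text
t 28.3 tcp [0.65   0.1101 0.0641] gap 0.0187 F [-0.4 -0.4 -0.6]
toolaxes x [-0.029  1.     0.   ] y [ 0.008  0.001 -1.   ] z [-1.    -0.029 -0.008] q [ 0.046  0.575 -0.026  0.963  0.     0.017]
shift xyz mm [-0.5 20.1  2.2] norm 20.2 az now 91.67 tilt of y from down deg 0.43
level rotvec deg [ 0.43 -0.    0.02]
turn ry for az 91.6 -> 0.07  other way -179.93 q6 0.02
```

Emit:
{"method": "drive_tool", "body": {
  "plan": "-0.8 0 8 2 0.4 0 0; -0.8 0 8 0 0 0 0; -0.8 0 4 0 0 0 0; -0.8 0 0 0 0 0 0"
}}

```text
clock: 28.8
tcp_pos: [0.6489, 0.1101, 0.0457]
orientation: [-0.492, 0.493, 0.508, -0.506]
wrist_force: [0.3, 0.4, 0.0]
finger_gap: 0.0184
```

```bash
python3 -c "
from h import *
to(.648,.1096,.044,91.6)
"
```

```text
t 28.8 tcp [0.6489 0.1101 0.0457] gap 0.0184 F [0.3 0.4 0. ]
toolaxes x [-0.029  1.     0.   ] y [ 0.003  0.    -1.   ] z [-1.    -0.029 -0.003] q [ 0.046  0.593 -0.044  0.931  0.     0.017]
shift xyz mm [-0.4  1.7  0.9] norm 2.0 az now 91.67 tilt of y from down deg 0.17
level rotvec deg [ 0.17 -0.    0.01]
turn ry for az 91.6 -> 0.07  other way -179.93 q6 0.02
```

Emit:
{"method": "drive_tool", "body": {
  "plan": "-0.8 0 2.5 0 0 0 0; -0.8 0 0 0 0 0 0; -0.42 0 0 0 0 0 0; -0.42 0 0 0 0 0 0; -0.42 0 -5 0 0 0 0; -0.42 0 -25 0 0 0 0; -0.3 0 -40 0 0 0 0; 0.1 0 -40 0 0 0 0"
}}

```text
clock: 29.8
tcp_pos: [0.6457, 0.1099, 0.1527]
orientation: [0.494, -0.491, -0.506, 0.509]
wrist_force: [0.9, 0.3, 0.2]
finger_gap: 0.0461
```

Emit:
{"method": "drive_tool", "body": {
  "plan": "0.1 50 0 30 0 0 0; 0.1 50 0 35 0 0 0; 0.1 50 0 35 0 0 0; 0.1 50 0 35 0 0 0; 0.1 50 0 35 0 0 0; 0.1 40 0 20 0 0 0; 0.1 0 0 0 0 0 0"
}}

```text
clock: 30.68
tcp_pos: [0.4473, 0.4023, 0.159]
orientation: [-0.492, 0.495, 0.509, -0.504]
wrist_force: [0.8, -1.0, -0.0]
finger_gap: 0.0469
```

Emit:
{"method": "drive_tool", "body": {
  "plan": "0.1 0 0 0 0 -10.7 0; 0.1 0 0 0 0 -10.7 0; 0.1 0 0 0 0 -10.7 0; 0.1 0 0 0 0 -10.7 0; 0.1 0 0 0 0 -10.7 0; 0.1 0 0 0 0 0 0"
}}

```text
clock: 31.42
tcp_pos: [0.4503, 0.398, 0.1593]
orientation: [-0.21, 0.215, 0.675, -0.673]
wrist_force: [-0.0, 0.3, -0.3]
finger_gap: 0.0467
```

```bash
python3 -c "
from h import *
to(.459,.401,.12,147)
im,d=snap('side','s10');C=cloud('side',d);print(seg(C,.459,.401,.06,.005,.018))
im,d=snap('top','t10')
C=cloud('top',d)
for a in ((.46,.40,.05,.006,.03),(.59,.109,.05,.06,.1)): print(seg(C,*a))
o=ortho('top',im,0.02,0.45,0.70,-0.02,0.28,0.0005);grid(o,0.70,0.28,0.0005,0.05,'t10o')
"
```

```text
t 31.43 tcp [0.4503 0.398  0.1593] gap 0.0467 F [-0.   0.3 -0.3]
toolaxes x [-0.819  0.574 -0.006] y [ 0.008  0.001 -1.   ] z [-0.574 -0.819 -0.005] q [ 0.592  0.399 -0.063  1.102 -0.004 -0.368]
shift xyz mm [-5.2 39.4 -7.3] norm 40.4 az now 145.0 tilt of y from down deg 0.45
level rotvec deg [ 0.29  0.   -0.35]
turn ry for az 147 -> -2.0  other way 178.0 q6 -0.37
{'n': 250, 'c': array([0.458 , 0.4034, 0.0112]), 'mid': array([0.4585, 0.4024]), 'ang': np.float64(57.8), 'ext': array([0.0592, 0.0204]), 'box': (array([458. , 402.1]), array([61.3, 22.4]), 57.5), 'zmed': 0.0124}
{'n': 77, 'c': array([0.4551, 0.3948, 0.0118]), 'mid': array([0.4558, 0.3958]), 'ang': np.float64(55.8), 'ext': array([0.0468, 0.0192]), 'box': (array([456.3, 396.5]), array([49. , 19.6]), 54.8), 'zmed': 0.0122}
{'n': 118, 'c': array([0.5905, 0.1078, 0.0797]), 'mid': array([0.5905, 0.1079]), 'ang': np.float64(-88.4), 'ext': array([0.0686, 0.0126]), 'box': (array([590.5, 108. ]), array([12.7, 68.9]), 1.4), 'zmed': 0.0797}
```

View pics/t10o.png

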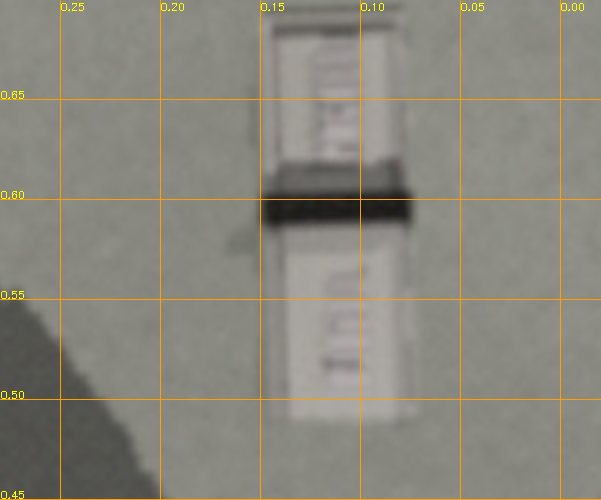

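Emit:
{"method": "drive_tool", "body": {
  "plan": "0.1 -5 0 -7 0.3 -2 -0.3; 0.1 0 0 0 0 0 0; 0.1 0 40 0 0 0 0; 0.1 0 40 0 0 0 0; 0.1 0 35 0 0 0 0; 0.1 0 0 0 0 0 0"
}}

```text
clock: 32.28
tcp_pos: [0.4612, 0.4019, 0.0427]
orientation: [-0.202, 0.204, 0.678, -0.677]
wrist_force: [-0.1, -0.7, -0.1]
finger_gap: 0.0471
```

```bash
python3 -c "
from h import *
to(.459,.4015,.024,147.2)
"
```

```text
t 32.27 tcp [0.4612 0.4019 0.0427] gap 0.0471 F [-0.1 -0.7 -0.1]
toolaxes x [-0.836  0.549 -0.002] y [ 0.003  0.001 -1.   ] z [-0.549 -0.836 -0.002] q [ 0.586  0.518 -0.184  0.865 -0.001 -0.403]
shift xyz mm [ 1.7 18.7  1.6] norm 18.9 az now 146.68 tilt of y from down deg 0.18
level rotvec deg [ 0.14  0.   -0.11]
turn ry for az 147.2 -> -0.52  other way 179.48 q6 -0.4
```

Emit:
{"method": "drive_tool", "body": {
  "plan": "0.1 1.5 10 1.5 0 -0.5 0; 0.1 0 8.5 0 0 0 0; 0.1 0 0 0 0 0 0; -0.8 0 0 0 0 0 0; -0.8 0 0 0 0 0 0; -0.8 0 0 0 0 0 0; -0.8 0 0 0 0 0 0; -0.8 0 -20 0 0 0 0"
}}

```text
clock: 33.28
tcp_pos: [0.4608, 0.4028, 0.0473]
orientation: [-0.198, 0.202, 0.68, -0.676]
wrist_force: [-0.0, 0.9, -0.1]
finger_gap: 0.0187
```

Emit:
{"method": "drive_tool", "body": {
  "plan": "-0.8 0 -50 0 0 0 0; -0.8 0 -50 0 0 0 0; -0.8 0 0 0 0 10.7 0; -0.8 0 0 0 0 10.7 0; -0.8 0 0 0 0 10.7 0; -0.8 0 0 0 0 10.7 0; -0.8 0 0 0 0 10.7 0; -0.8 0 0 0 0 0 0"
}}

```text
clock: 34.28
tcp_pos: [0.4605, 0.4025, 0.1521]
orientation: [-0.484, 0.487, 0.517, -0.511]
wrist_force: [-0.5, -0.6, -1.5]
finger_gap: 0.0187
```

```bash
python3 -c "
from h import *
to(.5325,.1064,.155,91.6)
"
```

```text
t 34.27 tcp [0.4605 0.4025 0.1521] gap 0.0187 F [-0.5 -0.6 -1.5]
toolaxes x [-0.057  0.998  0.004] y [ 0.009  0.005 -1.   ] z [-0.998 -0.057 -0.009] q [ 5.880e-01  4.210e-01 -4.800e-02  1.092e+00 -1.000e-03  5.310e-01]
shift xyz mm [-299.7   -3.7  -55.1] norm 304.8 az now 93.26 tilt of y from down deg 0.56
level rotvec deg [ 0.51 -0.    0.24]
turn ry for az 91.6 -> 1.66  other way -178.34 q6 0.53
```

Emit:
{"method": "drive_tool", "body": {
  "plan": "-0.8 -55 0 -9 0.4 1.6 0.2; -0.8 -55 0 -9 0 0 0; -0.8 -55 0 -9 0 0 0; -0.8 -55 0 -9 0 0 0; -0.8 -55 0 -9 0 0 0; -0.8 -18 0 0 0 0 0; -0.8 0 0 0 0 0 0"
}}

```text
clock: 35.15
tcp_pos: [0.5207, 0.1045, 0.1516]
orientation: [-0.485, 0.486, 0.516, -0.512]
wrist_force: [-0.2, 0.4, -0.0]
finger_gap: 0.0187
```

```bash
python3 -c "
from h import *
to(.5325,.1064,.085,91.6)
"
```

```text
t 35.15 tcp [0.5207 0.1045 0.1516] gap 0.0187 F [-0.2  0.4 -0. ]
toolaxes x [-0.057  0.998  0.001] y [ 0.005  0.002 -1.   ] z [-0.998 -0.057 -0.005] q [ 0.046  0.278 -0.258  1.03   0.002 -0.011]
shift xyz mm [  1.2  66.7 -11.5] norm 67.7 az now 93.28 tilt of y from down deg 0.29
level rotvec deg [ 0.28 -0.    0.08]
turn ry for az 91.6 -> 1.68  other way -178.32 q6 -0.01
```

Emit:
{"method": "drive_tool", "body": {
  "plan": "-0.8 1 0 -11 0.3 1.7 0.1; -0.8 0 0 0 0 0 0; -0.8 0 30 0 0 0 0; -0.8 0 30 0 0 0 0; -0.8 0 0 0 0 0 0; -0.8 0 0 0 0 0 0"
}}

```text
clock: 35.9
tcp_pos: [0.5337, 0.1124, 0.0917]
orientation: [-0.49, 0.491, 0.51, -0.509]
wrist_force: [-0.2, 0.1, -0.1]
finger_gap: 0.0187
```

```bash
python3 -c "
from h import *
to(.5325,.1064,.045,91.6)
"
```

```text
t 35.9 tcp [0.5337 0.1124 0.0917] gap 0.0187 F [-0.2  0.1 -0.1]
toolaxes x [-0.038  0.999  0.001] y [ 0.002  0.001 -1.   ] z [-0.999 -0.038 -0.002] q [ 0.06   0.358 -0.305  0.906  0.001  0.022]
shift xyz mm [-6.  46.7  1.5] norm 47.1 az now 92.18 tilt of y from down deg 0.11
level rotvec deg [ 0.1  -0.    0.04]
turn ry for az 91.6 -> 0.58  other way -179.42 q6 0.02
```

Emit:
{"method": "drive_tool", "body": {
  "plan": "-0.8 -6 0 2 0 0.6 0; -0.8 0 0 0 0 0 0; -0.8 0 20 0 0 0 0; -0.8 0 12 0 0 0 0; -0.8 0 0 0 0 0 0"
}}

```text
clock: 36.52
tcp_pos: [0.5349, 0.1061, 0.0634]
orientation: [-0.491, 0.495, 0.509, -0.504]
wrist_force: [-0.6, -0.2, -1.0]
finger_gap: 0.0188
```

```bash
python3 -c "
from h import *
to(.5325,.1064,.045,91.6)
"
```

```text
t 36.52 tcp [0.5349 0.1061 0.0634] gap 0.0188 F [-0.6 -0.2 -1. ]
toolaxes x [-0.027  1.     0.001] y [ 0.009  0.001 -1.   ] z [-1.    -0.027 -0.009] q [ 0.048  0.383 -0.349  0.83   0.001  0.021]
shift xyz mm [ 0.4 18.4  2.6] norm 18.5 az now 91.55 tilt of y from down deg 0.54
level rotvec deg [ 0.54 -0.    0.05]
turn ry for az 91.6 -> -0.05  other way 179.95 q6 0.02
```

Emit:
{"method": "drive_tool", "body": {
  "plan": "-0.8 0.5 8 3 0.5 0 0; -0.8 0 7 0 0 0 0; -0.8 0 3 0 0 0 0; -0.8 0 0 0 0 0 0"
}}

```text
clock: 37.02
tcp_pos: [0.5328, 0.1066, 0.0459]
orientation: [-0.493, 0.493, 0.508, -0.506]
wrist_force: [-1.0, 1.0, 2.2]
finger_gap: 0.0187
```

```bash
python3 -c "
from h import *
to(.5325,.1064,.043,91.6)
"
```

```text
t 37.02 tcp [0.5328 0.1066 0.0459] gap 0.0187 F [-1.   1.   2.2]
toolaxes x [-0.027  1.     0.001] y [ 0.002  0.001 -1.   ] z [-1.    -0.027 -0.002] q [ 0.049  0.404 -0.366  0.798  0.001  0.022]
shift xyz mm [-0.2  2.9  0.3] norm 3.0 az now 91.56 tilt of y from down deg 0.14
level rotvec deg [ 0.13 -0.    0.05]
turn ry for az 91.6 -> -0.04  other way 179.96 q6 0.02
```

Emit:
{"method": "drive_tool", "body": {
  "plan": "-0.8 0 1.5 0 0 0 0; -0.42 0 0 0 0 0 0; -0.42 0 0 0 0 0 0; -0.42 0 -5 0 0 0 0; -0.42 0 -25 0 0 0 0; -0.3 0 -45 0 0 0 0; -0.2 0 -40 0 0 0 0; -0.2 0 0 0 0 0 0"
}}

```text
clock: 38.02
tcp_pos: [0.5325, 0.1065, 0.164]
orientation: [-0.493, 0.493, 0.507, -0.506]
wrist_force: [0.5, 0.7, -1.0]
finger_gap: 0.0341
```

Emit:
{"method": "drive_tool", "body": {
  "plan": "-0.2 0 0 0 0 10.7 0; -0.2 0 0 0 0 10.7 0; -0.2 0 0 0 0 10.7 0; -0.2 0 0 0 0 10.7 0; -0.2 0 0 0 0 10.7 0; -0.2 0 0 0 0 10.7 0; -0.2 0 0 0 0 10.7 0; -0.2 0 0 0 0 10.7 0"
}}

```text
clock: 39.02
tcp_pos: [0.5281, 0.1062, 0.1561]
orientation: [0.707, -0.706, -0.029, 0.036]
wrist_force: [0.5, 0.1, -0.0]
finger_gap: 0.0343
```

```bash
python3 -c "
from h import *
to(.5905,.108,.12,1.6)
im,d=snap('side','s11');C=cloud('side',d)
print(seg(C,.59,.108,.05,.06,.1))
cv2.imwrite('pics/s11c.png',cv2.resize(cv2.imread('pics/s11.png')[150:310,160:340],None,fx=4,fy=3.7))
"
```

```text
t 39.02 tcp [0.5281 0.1062 0.1561] gap 0.0343 F [ 0.5  0.1 -0. ]
toolaxes x [ 0.996  0.093 -0.01 ] y [-0.01  0.   -1.  ] z [-0.093  0.996  0.001] q [ 4.900e-02  3.000e-01 -2.170e-01  1.064e+00  1.000e-03  1.527e+00]
shift xyz mm [62.7 35.5 -4. ] norm 72.1 az now 5.31 tilt of y from down deg 0.55
level rotvec deg [-0.07  0.   -0.55]
turn ry for az 1.6 -> 3.71  other way -176.29 q6 1.53
{'n': 169, 'c': array([0.5885, 0.1161, 0.0749]), 'mid': array([0.59  , 0.1117]), 'ang': np.float64(89.9), 'ext': array([0.0686, 0.0138]), 'box': (array([590.3, 110.3]), array([13.8, 74. ]), 1.2), 'zmed': 0.0783}
```

View pics/s11c.png

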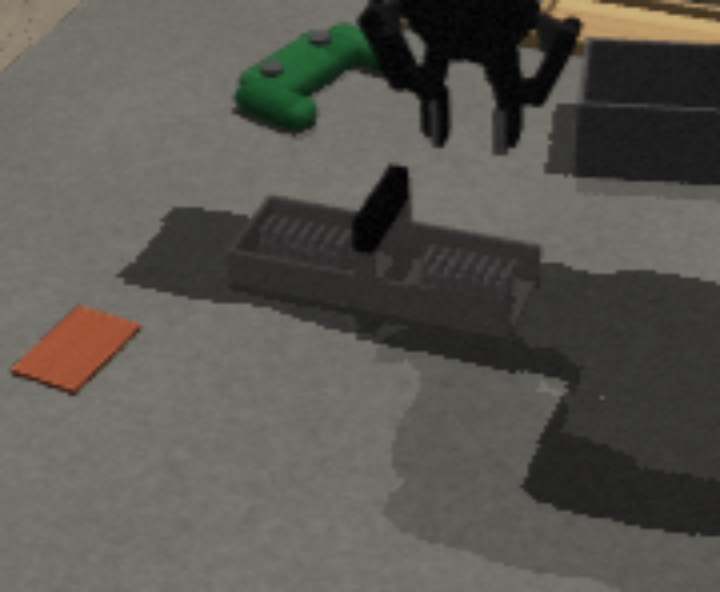

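Emit:
{"method": "drive_tool", "body": {
  "plan": "-0.1 31 0 -2 0 3.7 -0.5; -0.1 31 0 -2 0 0 0; -0.1 0 0 0 0 0 0; -0.1 0 0 0 0 0 0"
}}

```text
clock: 39.58
tcp_pos: [0.5886, 0.1056, 0.1515]
orientation: [0.707, -0.707, -0.008, 0.013]
wrist_force: [-0.9, 0.2, -0.4]
finger_gap: 0.0383
```

```bash
python3 -c "
from h import *
to(.5905,.108,.12,1.6)
"
```

```text
t 39.58 tcp [0.5886 0.1056 0.1515] gap 0.0383 F [-0.9  0.2 -0.4]
toolaxes x [ 1.     0.03  -0.008] y [-0.008  0.001 -1.   ] z [-0.03   1.     0.001] q [ 4.300e-02  4.100e-01 -6.700e-02  1.102e+00  1.000e-03  1.584e+00]
shift xyz mm [ 2.2 31.5  2.3] norm 31.6 az now 1.71 tilt of y from down deg 0.46
level rotvec deg [-0.05  0.   -0.46]
turn ry for az 1.6 -> 0.11  other way -179.89 q6 1.58
```

Emit:
{"method": "drive_tool", "body": {
  "plan": "-0.1 2 0 2.5 0 0 -0.5; -0.1 0 0 0 0 0 0; -0.1 0 30 0 0 0 0; -0.1 0 20 0 0 0 0; -0.1 0 0 0 0 0 0; -0.1 0 0 0 0 0 0"
}}

```text
clock: 40.33
tcp_pos: [0.5886, 0.109, 0.1023]
orientation: [0.707, -0.707, -0.013, 0.011]
wrist_force: [-0.4, 0.4, 0.4]
finger_gap: 0.0387
```

```bash
python3 -c "
from h import *
to(.5905,.108,.073,1.6)
"
```

```text
t 40.33 tcp [0.5886 0.109  0.1023] gap 0.0387 F [-0.4  0.4  0.4]
toolaxes x [0.999 0.033 0.003] y [ 0.003  0.001 -1.   ] z [-0.033  0.999  0.001] q [ 4.900e-02  4.400e-01 -1.500e-01  9.790e-01  1.000e-03  1.586e+00]
shift xyz mm [ 1.8 29.3 -1.1] norm 29.3 az now 1.9 tilt of y from down deg 0.16
level rotvec deg [-0.05  0.    0.15]
turn ry for az 1.6 -> 0.3  other way -179.7 q6 1.59
```

Emit:
{"method": "drive_tool", "body": {
  "plan": "-0.1 2 15 -1 0 0.3 0.1; -0.1 0 10 0 0 0 0; -0.1 0 4 0 0 0 0; -0.1 0 0 0 0 0 0"
}}

```text
clock: 40.83
tcp_pos: [0.5917, 0.1081, 0.0728]
orientation: [0.707, -0.707, -0.011, 0.009]
wrist_force: [-0.3, 0.1, 0.2]
finger_gap: 0.0383
```

```bash
python3 -c "
from h import *
to(.5905,.108,.073,1.6)
"
```

```text
t 40.83 tcp [0.5917 0.1081 0.0728] gap 0.0383 F [-0.3  0.1  0.2]
toolaxes x [1.    0.028 0.003] y [ 0.003  0.001 -1.   ] z [-0.028  1.     0.001] q [ 4.70e-02  4.71e-01 -1.80e-01  9.17e-01  1.00e-03  1.59e+00]
shift xyz mm [-1.2 -0.2 -0. ] norm 1.2 az now 1.59 tilt of y from down deg 0.18
level rotvec deg [-0.06  0.    0.18]
turn ry for az 1.6 -> -0.01  other way 179.99 q6 1.59
```

Emit:
{"method": "drive_tool", "body": {
  "plan": "-1 -0.5 0 0 0 0 0; -1 0 0 0 0 0 0; -1 0 0 0 0 0 0; -1 0 0 0 0 0 0; -1 0 -5 0 0 0 0; -1 0 -10 0 0 0 0; -1 0 -10 0 0 0 2; -1 0 -15 0 0 0 2",
  "grip_force": 80
}}

```text
clock: 41.82
tcp_pos: [0.5887, 0.108, 0.1131]
orientation: [-0.706, 0.707, -0.016, -0.036]
wrist_force: [-0.1, -0.0, -3.9]
finger_gap: 0.0124
```

```bash
python3 -c "
from h import *
to(.60,-.08,.22,13.7)
im,d=snap('side','s12');C=cloud('side',d)
cv2.imwrite('pics/s12c.png',cv2.resize(cv2.imread('pics/s12.png')[120:310,160:380],None,fx=3.6,fy=3.1))
"
```

```text
t 41.83 tcp [0.5887 0.108  0.1131] gap 0.0124 F [-0.1 -0.  -3.9]
toolaxes x [ 0.997  0.028 -0.074] y [-0.074 -0.001 -0.997] z [-0.028  1.     0.001] q [ 0.046  0.488 -0.045  1.111  0.002  1.589]
shift xyz mm [  -1.9 -107.2 -188.2] norm 216.6 az now 1.6 tilt of y from down deg 4.24
level rotvec deg [-0.05  0.   -4.24]
turn ry for az 13.7 -> -12.1  other way 167.9 q6 1.59
```

View pics/s12c.png

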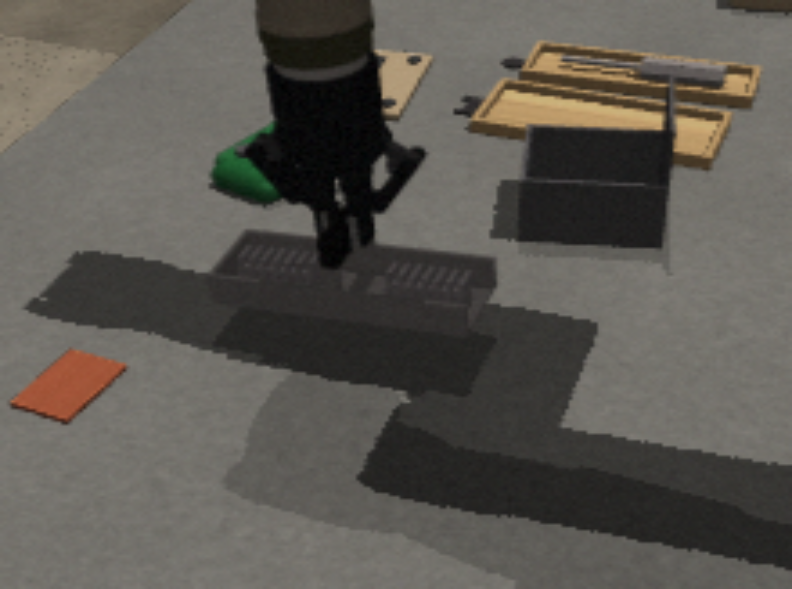

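Emit:
{"method": "drive_tool", "body": {
  "plan": "-1 0 -10 -10 0 0 0; -1 0 -20 -15 0 0 0; -1 0 -20 -20 0 0 0; -1 0 -20 -25 0 0 0; -1 0 -15 -25 0 -3 0; -1 0 -10 -25 0 -3 0; -1 0 0 -25 0 -3 0; -1 0 0 -15 0 -3 0"
}}

```text
clock: 42.88
tcp_pos: [0.6073, -0.0595, 0.2155]
orientation: [0.703, -0.7, -0.063, 0.11]
wrist_force: [0.3, -0.2, -4.3]
finger_gap: 0.0129
```

```bash
cat >> h.py <<'E'
BIN=np.array([.4624,-.118,0]);U=np.array([np.cos(np.radians(13.7)),np.sin(np.radians(13.7)),0])
def chute():
    s,R=st(); sg=1
    cx=R[:,0];cz=-R[:,1];cy=R[:,2]
    g=np.array(s['tcp_pos'])-0.007*cz
    sp=g-.1*cx-.066*cz
    V=np.array([-U[1],U[0],0])
    print('grip',np.round(g,4),'spout',np.round(sp,4),'spout in bin x,y',np.round([(sp-BIN)@U,(sp-BIN)@V],4),'pitch(spout down +)',round(np.degrees(np.arcsin(cx[2])),2),'roll',round(np.degrees(np.arcsin(cy[2])),2),'yaw',round(np.degrees(np.arctan2(cx[1],cx[0])),2))
    return s,R,g,sp
def totip(bx,by,z,pitch,yaw=13.7):
    s,R,g,sp=chute()
    V=np.array([-U[1],U[0],0])
    d=BIN+bx*U+by*V+[0,0,z]-sp
    Rt=Ro.from_euler('ZY',[yaw,-pitch],degrees=True).as_matrix() # chute axes
    Rtool=np.c_[Rt[:,0],-Rt[:,2],Rt[:,1]]
    rv=np.degrees(Ro.from_matrix(R.T@Rtool).as_rotvec())
    g2=BIN+bx*U+by*V+[0,0,z]+Rt@[.1,0,.066]
    tcp=g2+.007*Rt[:,2]
    print('rotvec tool deg',np.round(rv,2),'tcp shift tool mm',np.round(R.T@(tcp-np.array(s['tcp_pos']))*1000,1),'tcp target',np.round(tcp,4))
E
python3 -c "
from h import *
totip(.02,0,.12,-4)
"
```

```text
t 42.88 tcp [ 0.6073 -0.0595  0.2155] gap 0.0129 F [ 0.3 -0.2 -4.3]
toolaxes x [ 0.968  0.242 -0.065] y [-0.066 -0.004 -0.998] z [-0.242  0.97   0.012] q [-0.221  0.447  0.149  1.335 -0.019  1.106]
grip [ 0.6068 -0.0595  0.2085] spout [ 0.5057 -0.084   0.1491] spout in bin x,y [0.0501 0.0228] pitch(spout down +) -3.72 roll 0.67 yaw 14.04
rotvec tool deg [-0.65  0.34  0.27] tcp shift tool mm [-27.9  31.2 -22.7] tcp target [ 0.5837 -0.0884  0.1858]
```

Emit:
{"method": "drive_tool", "body": {
  "plan": "-1 -9 5 -8 -0.6 0.3 0; -1 -10 8 -8 0 0 0; -1 -9 8 -7 0 0 0; -1 0 5 0 0 0 0; -1 0 0 0 0 0 0; -1 0 0 0 0 0 0"
}}

```text
clock: 43.62
tcp_pos: [0.5803, -0.0908, 0.1892]
orientation: [-0.699, 0.704, 0.06, -0.106]
wrist_force: [0.2, -0.0, -3.1]
finger_gap: 0.0128
```

```bash
python3 -c "
from h import *
totip(.02,0,.11,8)
im,d=snap('side','s13')
cv2.imwrite('pics/s13c.png',cv2.resize(cv2.imread('pics/s13.png')[60:240,200:400],None,fx=4,fy=3.3))
"
```

```text
t 43.62 tcp [ 0.5803 -0.0908  0.1892] gap 0.0128 F [ 0.2 -0.  -3.1]
toolaxes x [ 0.97   0.233 -0.066] y [-0.064 -0.014 -0.998] z [-0.234  0.972  0.001] q [-0.277  0.41   0.027  1.245 -0.031  1.059]
grip [ 0.5798 -0.0909  0.1822] spout [ 0.4785 -0.1152  0.1229] spout in bin x,y [ 0.0164 -0.0011] pitch(spout down +) -3.79 roll 0.06 yaw 13.52
rotvec tool deg [ -0.05  -0.18 -11.79] tcp shift tool mm [-12.5  -6.2   1.4] tcp target [ 0.5682 -0.0922  0.1962]
```

View pics/s13c.png

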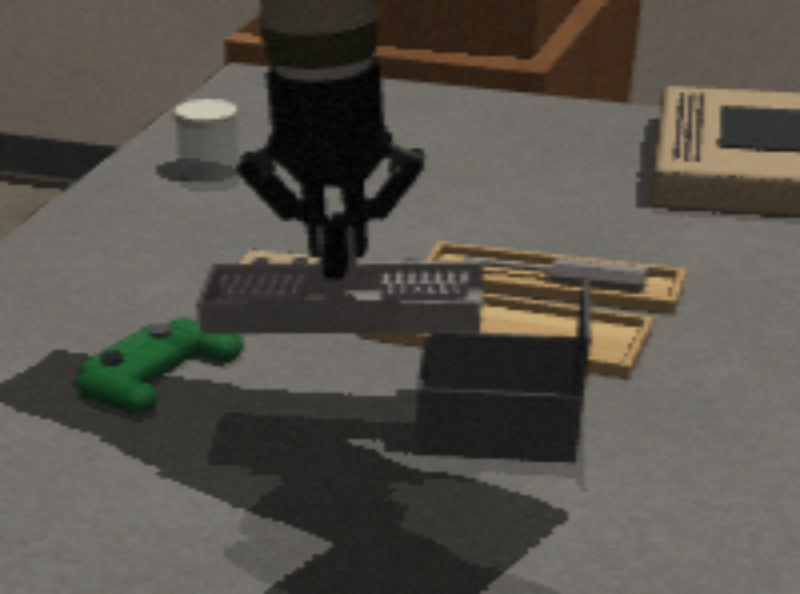

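Emit:
{"method": "drive_tool", "body": {
  "plan": "-1 -5 -6 0 0 0 -4; -1 -5 -6 0 0 0 -4; -1 -5 -6 0 0 0 -4; -1 -5 -6 0 0 0 -4; -1 -5 -6 0 0 0 -4; -1 -5 -5 0 0 0 -4; -1 0 0 0 0 0 0; -1 0 0 0 0 0 0"
}}

```text
clock: 44.68
tcp_pos: [0.5481, -0.0965, 0.2223]
orientation: [0.705, -0.676, -0.21, -0.043]
wrist_force: [-0.4, 0.0, -3.8]
finger_gap: 0.0125
```

```bash
python3 -c "
from h import *
totip(.02,0,.105,30)
im,d=snap('side','s14')
cv2.imwrite('pics/s14c.png',cv2.resize(cv2.imread('pics/s14.png')[60:240,200:400],None,fx=4,fy=3.3))
"
```

```text
t 44.67 tcp [ 0.5481 -0.0965  0.2223] gap 0.0125 F [-0.4  0.  -3.8]
toolaxes x [0.908 0.223 0.355] y [ 0.345  0.084 -0.935] z [-0.238  0.971 -0.001] q [-0.431  0.057 -0.407  0.817  0.222  0.932]
grip [ 0.5505 -0.0959  0.2158] spout [ 0.4825 -0.1127  0.1186] spout in bin x,y [0.0207 0.0004] pitch(spout down +) 20.78 roll -0.06 yaw 13.81
rotvec tool deg [ 0.02  0.1  -9.22] tcp shift tool mm [-18.5  -2.6  -0.6] tcp target [ 0.5305 -0.1014  0.2182]
```

View pics/s14c.png

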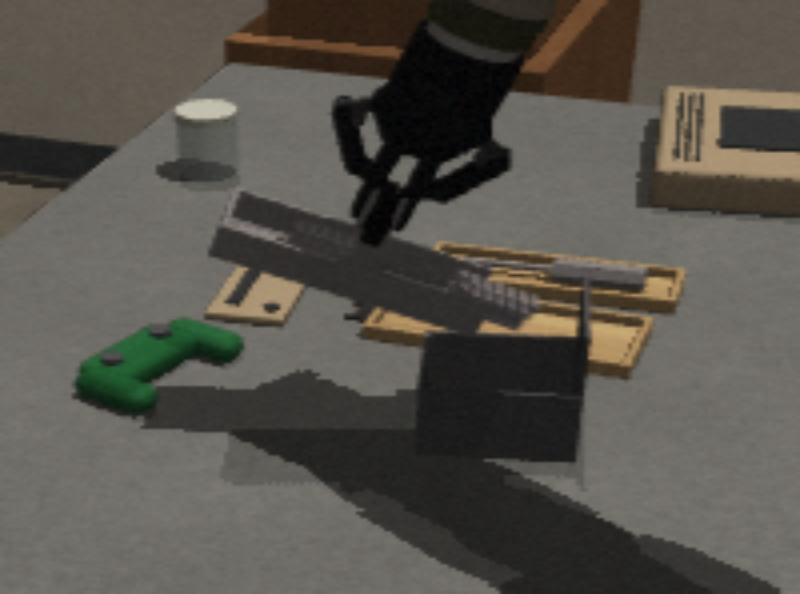

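Emit:
{"method": "drive_tool", "body": {
  "plan": "-1 0 0 0 0 0 0; -1 0 0 0 0 0 0; -1 -4 -5 0 0 0 -4; -1 -5 -5 0 0 0 -4; -1 -5 -5 0 0 0 -4; -1 0 0 0 0 0 0; -1 0 0 0 0 0 0"
}}

```text
clock: 45.6
tcp_pos: [0.5336, -0.1015, 0.2317]
orientation: [0.696, -0.649, -0.283, -0.117]
wrist_force: [0.3, 0.1, -1.8]
finger_gap: 0.0129
```

```bash
python3 -c "
from h import *
totip(.02,0,.11,38)
im,d=snap('side','s15')
cv2.imwrite('pics/s15c.png',cv2.resize(cv2.imread('pics/s15.png')[60:240,200:400],None,fx=4,fy=3.3))
"
```

```text
t 45.6 tcp [ 0.5336 -0.1015  0.2317] gap 0.0129 F [ 0.3  0.1 -1.8]
toolaxes x [0.813 0.204 0.546] y [ 0.53   0.129 -0.838] z [-0.241  0.971 -0.003] q [-0.538 -0.076 -0.603  0.609  0.392  0.876]
grip [ 0.5373 -0.1006  0.2258] spout [ 0.491  -0.1124  0.116 ] spout in bin x,y [ 0.0291 -0.0014] pitch(spout down +) 33.07 roll -0.18 yaw 14.07
rotvec tool deg [ 0.    0.31 -4.93] tcp shift tool mm [-17.5  -8.3   0.9] tcp target [ 0.5147 -0.1052  0.2291]
```

View pics/s15c.png

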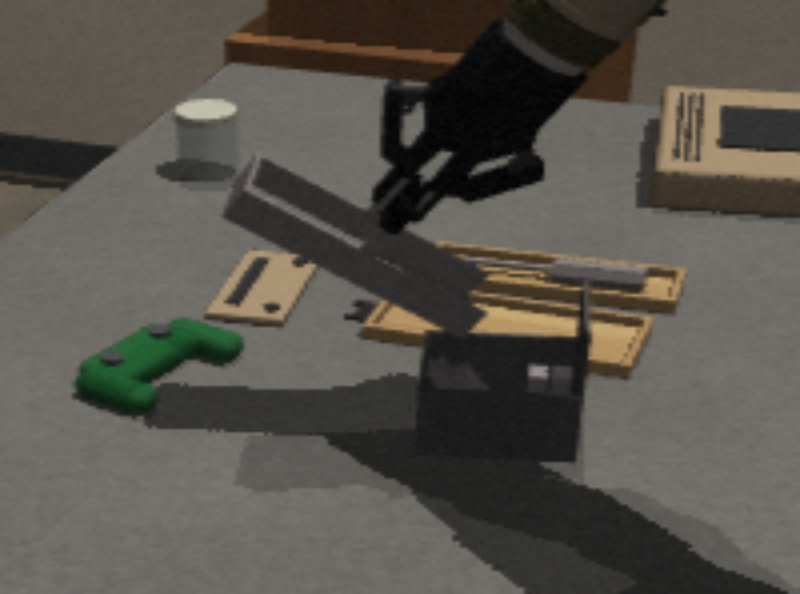

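Emit:
{"method": "drive_tool", "body": {
  "plan": "-1 4 -4 0 0 0 8; -1 4 -4 0 0 0 8; -1 4 -4 0 0 0 8; -1 4 -4 0 0 0 8; -1 10 -10 0 0 0 1; -1 30 -10 0 0 0 0; -1 40 0 0 0 0 0; -1 0 0 0 0 0 0"
}}

```text
clock: 46.65
tcp_pos: [0.6297, -0.0759, 0.2693]
orientation: [-0.699, 0.704, 0.082, -0.095]
wrist_force: [0.0, 0.3, -2.7]
finger_gap: 0.013
```

```bash
cat >> h.py <<'E'
WC=np.array([.4956,-.2782]);WY=-0.8
def tocradle(z,yaw=WY):
    s,R,g,sp=chute()
    Rt=Ro.from_euler('Z',[yaw],degrees=True).as_matrix()[0]
    Rtool=np.c_[Rt[:,0],-Rt[:,2],Rt[:,1]]
    print('rotvec',np.round(np.degrees(Ro.from_matrix(R.T@Rtool).as_rotvec()),2),'shift to put grip over cradle at grip z',z,np.round(R.T@(np.r_[WC,z]-g)*1000,1))
E
python3 -c "
from h import *
tocradle(.2)
im,d=snap('side','s16')
im,d=snap('top','t16');C=cloud('top',d)
o=ortho('top',im,0.03,0.36,0.70,-0.36,0.04,0.0005);grid(o,0.70,0.04,0.0005,0.05,'t16o')
v=np.clip((C[...,2]+0.005)/0.1*255,0,255).astype(np.uint8)
o=ortho('top',cv2.merge([v,v,v]),0.03,0.36,0.60,-0.26,0.0,0.0005);cv2.imwrite('pics/t16h.png',o)
"
```

```text
t 46.65 tcp [ 0.6297 -0.0759  0.2693] gap 0.013 F [ 0.   0.3 -2.7]
toolaxes x [ 0.969  0.247 -0.019] y [-0.017 -0.009 -1.   ] z [-0.247  0.969 -0.004] q [-0.241  0.444  0.276  1.418 -0.013  1.08 ]
grip [ 0.6296 -0.076   0.2623] spout [ 0.5316 -0.1013  0.1982] spout in bin x,y [ 0.0711 -0.0001] pitch(spout down +) -1.09 roll -0.26 yaw 14.3
rotvec [ 0.4  15.1  -1.05] shift to put grip over cradle at grip z 0.2 [-178.6   66.4 -162.5]
```

View pics/t16o.png

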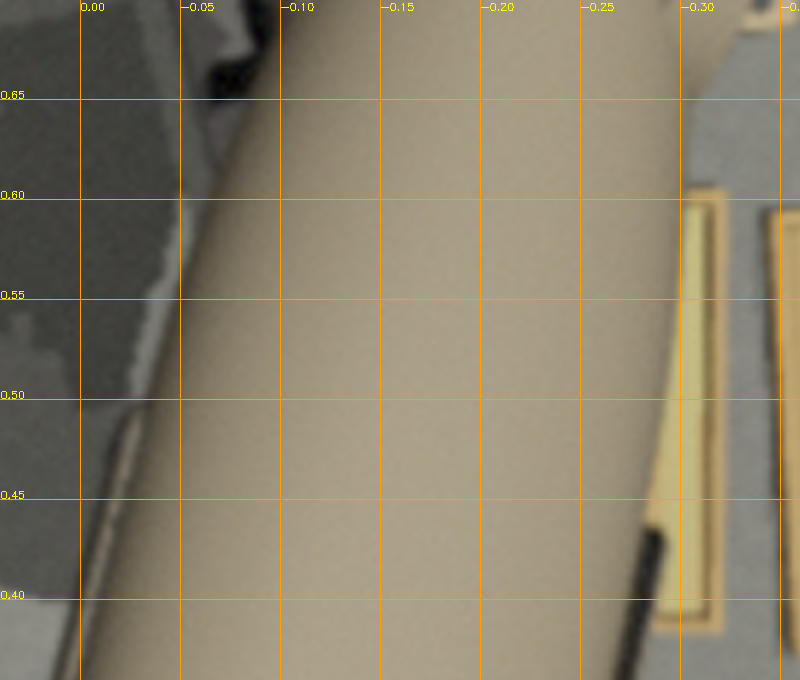

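View pics/s16.png

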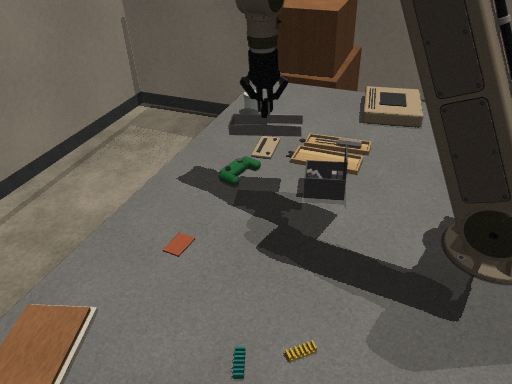

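Emit:
{"method": "drive_tool", "body": {
  "plan": "-1 0 0 0 0.4 7.5 -1; -1 0 0 0 0 7.5 0; -1 -27 0 -40 0 0 0; -1 -27 0 -40 0 0 0; -1 -27 0 -40 0 0 0; -1 -27 0 -40 0 0 0; -1 -25 0 -38 0 0 0; -1 0 0 0 0 0 0"
}}

```text
clock: 47.75
tcp_pos: [0.4807, -0.2762, 0.2736]
orientation: [-0.706, 0.708, -0.008, 0.008]
wrist_force: [0.6, -0.2, -1.7]
finger_gap: 0.0126
```

```bash
python3 -c "
from h import *
tocradle(.2)"
```

```text
t 47.75 tcp [ 0.4807 -0.2762  0.2736] gap 0.0126 F [ 0.6 -0.2 -1.7]
toolaxes x [ 1.    -0.022 -0.001] y [-0.001 -0.002 -1.   ] z [ 0.022  1.    -0.002] q [-0.665  0.268  0.034  1.336 -0.002  0.928]
grip [ 0.4807 -0.2763  0.2666] spout [ 0.3807 -0.2742  0.2007] spout in bin x,y [-0.1164 -0.1324] pitch(spout down +) -0.05 roll -0.13 yaw -1.27
rotvec [ 0.13 -0.47 -0.05] shift to put grip over cradle at grip z 0.2 [15.  66.6 -1.5]
```

Emit:
{"method": "drive_tool", "body": {
  "plan": "-1 15 0 -2 0.1 -0.5 0; -1 0 0 0 0 0 0; -1 0 35 0 0 0 0; -1 0 40 0 0 0 0; -1 0 40 0 0 0 0; -1 0 30 0 0 0 0; -1 0 0 0 0 0 0; -1 0 0 0 0 0 0"
}}

```text
clock: 48.75
tcp_pos: [0.5019, -0.2729, 0.1274]
orientation: [-0.706, 0.708, 0.001, 0.002]
wrist_force: [-0.0, 0.8, -2.9]
finger_gap: 0.0127
```

```bash
python3 -c "
from h import *
tocradle(.071)
im,d=snap('side','s17')
cv2.imwrite('pics/s17c.png',cv2.resize(cv2.imread('pics/s17.png')[70:230,250:430],None,fx=4,fy=3.7))
C=cloud('side',d);np.save('pics/C17s.npy',C)
im,d=snap('top','t17');C=cloud('top',d)
o=ortho('top',im,0.06,0.36,0.64,-0.42,-0.08,0.0005);grid(o,0.64,-0.08,0.0005,0.05,'t17o')
"
```

```text
t 48.75 tcp [ 0.5019 -0.2729  0.1274] gap 0.0127 F [-0.   0.8 -2.9]
toolaxes x [ 1.    -0.001  0.003] y [ 0.003 -0.002 -1.   ] z [ 0.001  1.    -0.002] q [-0.639  0.37  -0.19   1.007  0.     0.934]
grip [ 0.5019 -0.2729  0.1204] spout [ 0.4021 -0.2729  0.0541] spout in bin x,y [-0.0952 -0.1362] pitch(spout down +) 0.17 roll -0.11 yaw -0.08
rotvec [0.11 0.71 0.17] shift to put grip over cradle at grip z 0.071 [-6.5 49.4 -5.2]
```

View pics/t17o.png

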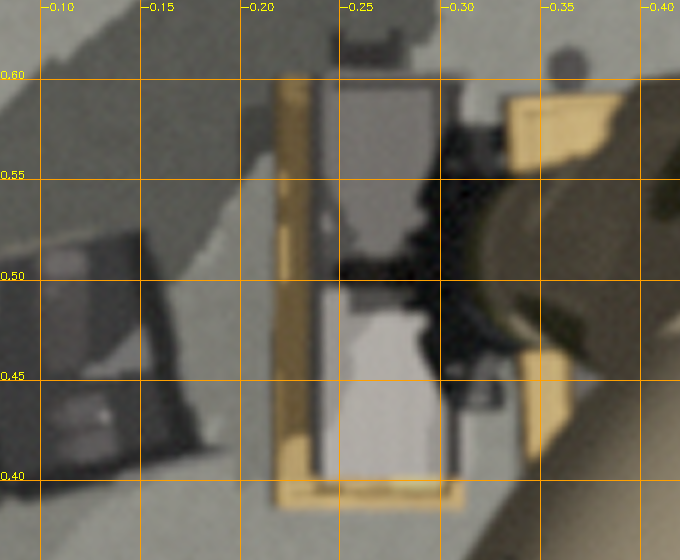

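View pics/s17c.png

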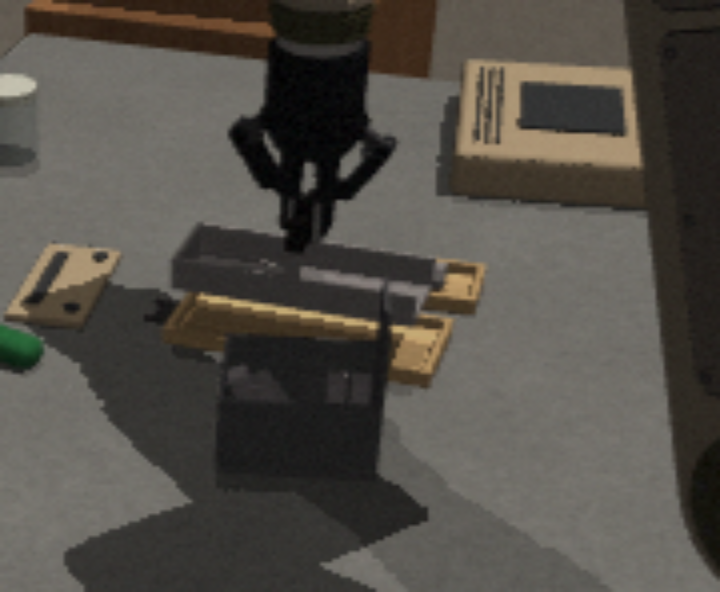

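```bash
python3 -c "
from h import *
d=np.load('pics/t17.npz')['d'];C=cloud('top',d)
for n,C in (('top',C),('side',np.load('pics/C17s.npy'))):
    X,Y,Z=C[...,0],C[...,1],C[...,2]
    m=(Z>.078)&(Z<.09)&(X>.39)&(X<.62)&(Y>-.33)&(Y<-.21)
    P=C[m]; print(n,m.sum())
    L=P[(P[:,1]>-.247)&(P[:,0]<.59)]; 
    if len(L)>5:
        print('left wall top n',len(L),'y mean',L[:,1].mean(),'fit slope deg',np.degrees(np.arctan(np.polyfit(L[:,0],L[:,1],1)[0])),'y at x=.5',np.polyval(np.polyfit(L[:,0],L[:,1],1),.5),'x min',L[:,0].min(),'z',L[:,2].mean(), 'z slope deg',np.degrees(np.polyfit(L[:,0],L[:,2],1)[0]))
    E=P[(P[:,0]>.59)]
    if len(E)>3: print('end wall n',len(E),'x mean',E[:,0].mean(),'ymin/max',E[:,1].min(),E[:,1].max(),'z',E[:,2].mean(),'slope',np.polyfit(E[:,1],E[:,0],1)[0])
    Rr=P[(P[:,1]<-.295)&(P[:,0]<.45)]
    if len(Rr): print('right',len(Rr),Rr.mean(0))
    m=(Z>.125)&(Z<.14)&(X>.48)&(X<.52)&(Y>-.27)&(Y<-.22); print('handle',m.sum(),C[m].mean(0) if m.any() else '',C[m][:,1].max() if m.any() else '')
"

```

```text
top 195
left wall top n 107 y mean -0.2366438099208811 fit slope deg -0.5062532366962553 y at x=.5 -0.23666902336716625 x min 0.403963524365624 z 0.08340585023074568 z slope deg 0.6839874590027785
end wall n 52 x mean 0.5980654039373783 ymin/max -0.3067542265948293 -0.23564988377649818 z 0.08382553794532537 slope -0.020528756984563624
right 24 [ 0.41855134 -0.30360251  0.08294765]
handle 65 [ 0.50182152 -0.25074231  0.13329016] -0.23386578955857748
side 329
left wall top n 155 y mean -0.23659446820448024 fit slope deg -0.19337318928678995 y at x=.5 -0.2366066292667925 x min 0.40281985670946435 z 0.08270822917464528 z slope deg 0.08826066384150123
end wall n 37 x mean 0.5980964565918967 ymin/max -0.30949498848175233 -0.23299933709288126 z 0.08333740977421462 slope 0.00943189745514404
right 40 [ 0.42525657 -0.30489274  0.08266001]
handle 71 [ 0.49936485 -0.25494943  0.13278236] -0.23182785807261358
```

Emit:
{"method": "drive_tool", "body": {
  "plan": "-1 -5.5 0 -7.5 0.1 0.4 0; -1 0 0 0 0 0 0; -1 0 15 0 0 0 0; -1 0 8 0 0 0 0; -1 0 0 0 0 0 0; -1 0 0 0 0 0 0"
}}

```text
clock: 49.6
tcp_pos: [0.497, -0.2825, 0.1054]
orientation: [-0.706, 0.708, -0.001, 0.006]
wrist_force: [0.3, 0.2, -2.7]
finger_gap: 0.013
```

```bash
python3 -c "
from h import *
tocradle(.071)
snap('side','s18');im,d=snap('top','t18')
for n in ('top','side'):
    C=cloud(n,np.load('pics/'+n[0]+'18.npz')['d'])
    X,Y,Z=C[...,0],C[...,1],C[...,2]
    s=monitor.get_state();rim=s['tcp_pos'][2]-.007-.036;print('rim',rim)
    m=(abs(Z-rim)<.006)&(X>.38)&(X<.61)&(Y>-.34)&(Y<-.21)
    P=C[m]
    L=P[(P[:,1]>-.253)&(P[:,0]<.585)];E=P[P[:,0]>.585];r=P[(P[:,1]<-.30)&(P[:,0]<.45)]
    f=np.polyfit(L[:,0],L[:,1],1);print(n,'left y@.4956',np.polyval(f,.4956),'slope',np.degrees(f[0]),'end',np.median(E[:,0]),'right',np.median(r,0) if len(r) else '','z',L[:,2].mean())
    m=(abs(Z-.0145)<.004)&(X>.37)&(X<.62)&(Y>-.34)&(Y<-.21);P=C[m];print('cradle x',P[:,0].min(),P[:,0].max(),'y',P[:,1].min(),P[:,1].max())
o=ortho('top',im,0.03,0.36,0.64,-0.42,-0.08,0.0005);grid(o,0.64,-0.08,0.0005,0.05,'t18o')
"
```

```text
t 49.6 tcp [ 0.497  -0.2825  0.1054] gap 0.013 F [ 0.3  0.2 -2.7]
toolaxes x [ 1.    -0.01   0.007] y [ 0.007 -0.003 -1.   ] z [ 0.01   1.    -0.003] q [-0.658  0.387 -0.224  0.953  0.002  0.923]
grip [ 0.497  -0.2825  0.0984] spout [ 0.3975 -0.2817  0.0317] spout in bin x,y [-0.1018 -0.1437] pitch(spout down +) 0.38 roll -0.17 yaw -0.58
rotvec [0.17 0.22 0.38] shift to put grip over cradle at grip z 0.071 [-1.7 27.4  4.4]
rim 0.06261761557584794
top left y@.4956 -0.24611279667589145 slope -0.7770317034869576 end 0.5938326273049173 right [ 0.41380107 -0.31368266  0.06188288] z 0.061555298782655435
cradle x 0.3835708876039183 0.6075166621821902 y -0.3265516183677499 -0.22957485194368962
rim 0.06261761557584794
side left y@.4956 -0.24651622066019158 slope -0.5357297346430393 end 0.5935884959704119 right [ 0.42483327 -0.31438688  0.06122702] z 0.06106613286948907
cradle x 0.3838078335867174 0.6077021516794593 y -0.3287679548116189 -0.22784593185253116
```

Emit:
{"method": "drive_tool", "body": {
  "plan": "-1 0 0 2.5 0.2 0.1 0.4; -1 0 0 0 0 0 0; -1 0 10 0 0 0 0; -1 0 6 0 0 0 0; -1 0 0 0 0 0 0; -1 0 0 0 0 0 0"
}}

```text
clock: 50.45
tcp_pos: [0.4974, -0.2799, 0.0886]
orientation: [0.707, -0.707, 0.004, -0.004]
wrist_force: [0.7, -0.5, -2.3]
finger_gap: 0.0127
```

```bash
cat > ck.py <<'E'
from h import *
import sys
k=sys.argv[1]
tocradle(.071)
snap('side','s'+k);im,d=snap('top','t'+k)
s=monitor.get_state();rim=s['tcp_pos'][2]-.007-.036;
if len(sys.argv)>2: rim=float(sys.argv[2])
print('rim',rim)
for n in ('top','side'):
    C=cloud(n,np.load('pics/'+n[0]+k+'.npz')['d'])
    X,Y,Z=C[...,0],C[...,1],C[...,2]
    m=(abs(Z-rim)<.006)&(X>.38)&(X<.61)&(Y>-.34)&(Y<-.21)
    P=C[m]
    L=P[(P[:,1]>-.253)&(P[:,0]<.585)];E=P[P[:,0]>.585];r=P[(P[:,1]<-.30)&(P[:,0]<.45)]
    f=np.polyfit(L[:,0],L[:,1],1);print(n,'left y@.4956',np.polyval(f,.4956),'slope',np.degrees(f[0]),'end',np.median(E[:,0]),'right',np.median(r,0) if len(r) else '','z',L[:,2].mean(),'zslope',np.degrees(np.polyfit(L[:,0],L[:,2],1)[0]))
E
python3 ck.py 19
```

```text
t 50.45 tcp [ 0.4974 -0.2799  0.0886] gap 0.0127 F [ 0.7 -0.5 -2.3]
toolaxes x [ 1.    -0.012 -0.   ] y [-0.  0. -1.] z [0.012 1.    0.   ] q [-0.653  0.406 -0.24   0.925  0.     0.929]
grip [ 0.4974 -0.2798  0.0816] spout [ 0.3973 -0.2787  0.0156] spout in bin x,y [-0.1013 -0.1407] pitch(spout down +) -0.01 roll 0.02 yaw -0.67
rotvec [-0.02  0.13 -0.01] shift to put grip over cradle at grip z 0.071 [-1.8 10.6  1.6]
rim 0.045814981818239946
top left y@.4956 -0.24349757673849073 slope -0.7863043474455627 end 0.5932658906303022 right [ 0.41280284 -0.3102284   0.04412103] z 0.04531222196493605 zslope -0.05217364759146893
side left y@.4956 -0.2431433717361875 slope -0.17003002361279915 end 0.5937361681171966 right [ 0.42127412 -0.31117448  0.04521697] z 0.0444926614663156 zslope 0.008304754662607884
```

Emit:
{"method": "drive_tool", "body": {
  "plan": "-1 0 4 -0.7 0 0 0; -1 0 4 0 0 0 0; -1 0 3 0 0 0 0; -1 0 0 0 0 0 0; -1 0 0 0 0 0 0"
}}

```text
clock: 51.18
tcp_pos: [0.4979, -0.2812, 0.0782]
orientation: [-0.707, 0.707, -0.004, 0.005]
wrist_force: [-1.2, -0.0, -1.1]
finger_gap: 0.0127
```

```bash
python3 ck.py 20
```

```text
t 51.17 tcp [ 0.4979 -0.2812  0.0782] gap 0.0127 F [-1.2 -0.  -1.1]
toolaxes x [ 1.    -0.012  0.002] y [ 0.002 -0.001 -1.   ] z [ 0.012  1.    -0.001] q [-0.654  0.417 -0.253  0.9    0.     0.928]
grip [ 0.4979 -0.2812  0.0712] spout [ 0.398  -0.2801  0.005 ] spout in bin x,y [-0.1009 -0.1423] pitch(spout down +) 0.09 roll -0.06 yaw -0.68
rotvec [0.06 0.12 0.09] shift to put grip over cradle at grip z 0.071 [-2.4  0.2  3. ]
rim 0.03516895432011497
top left y@.4956 -0.2445751142073235 slope -0.4319917617692924 end 0.5941849364307574 right [ 0.41388646 -0.31013813  0.03383355] z 0.034621900078905185 zslope -0.06311667961629695
side left y@.4956 -0.24505332634546048 slope -0.6597859055118653 end 0.5945015442340471 right [ 0.42257515 -0.31248088  0.03347665] z 0.033727486948465085 zslope -0.10471177459786467
```

Emit:
{"method": "drive_tool", "body": {
  "plan": "-0.4 0 0 0 0 0 0; -0.4 0 0 0 0 0 0; -0.4 0 0 0 0 0 0; -0.4 0 -10 0 0 0 0; -0.4 0 -30 0 0 0 0; -0.4 0 -50 0 0 0 0; -0.4 0 -50 0 0 0 0; -0.4 0 0 0 0 0 0"
}}

```text
clock: 52.28
tcp_pos: [0.4981, -0.2813, 0.2254]
orientation: [-0.706, 0.708, -0.003, 0.005]
wrist_force: [0.6, 0.4, -0.4]
finger_gap: 0.0257
```

Emit:
{"method": "drive_tool", "body": {
  "plan": "-0.4 0 0 60 0 0 0; -0.4 0 0 60 0 0 0; -0.4 0 0 60 0 0 0; -0.4 0 0 60 0 0 0; -0.4 0 0 60 0 0 0; -0.4 0 0 60 0 0 0; -0.4 0 0 60 0 0 0; -0.4 0 0 40 0 0 0"
}}

```text
clock: 53.28
tcp_pos: [0.5044, 0.1883, 0.2224]
orientation: [-0.706, 0.709, -0.005, 0.009]
wrist_force: [0.3, 0.3, 0.4]
finger_gap: 0.0256
```

```bash
python3 ck.py 21 .035; python3 -c "
from h import *
f=np.load('pics/t21.npz');im=f['im'];C=cloud('top',f['d'])
o=ortho('top',im,0.03,0.36,0.70,-0.44,-0.04,0.0005);grid(o,0.70,-0.04,0.0005,0.05,'t21o')
print('handle',seg(C,.4956,-.278,.05,.065,.1))
print('drv',seg(C,.45,-.395,.05,.02,.035))
print('bystanders',seg(C,.74,-.125,.1,.01,.05)['box'],seg(C,.67,-.27,.09,.005,.05)['box'],seg(C,.7,.22,.06,.002,.05)['box'])
X,Y,Z=C[...,0],C[...,1],C[...,2]
V=np.array([-U[1],U[0]]);q=np.stack([X-BIN[0],Y-BIN[1]],-1);bx=q@U[:2];by=q@V
m=(abs(bx)<.052)&(abs(by)<.043);print('bin inside z pct',np.percentile(Z[m],[5,25,50,75,95,99]))
"
```

```text
t 53.27 tcp [0.5044 0.1883 0.2224] gap 0.0256 F [0.3 0.3 0.4]
toolaxes x [ 1.    -0.02   0.006] y [ 0.006 -0.004 -1.   ] z [ 0.02   1.    -0.004] q [ 0.211  0.25  -0.116  1.2   -0.005  1.802]
grip [0.5044 0.1882 0.2154] spout [0.4049 0.19   0.1488] spout in bin x,y [0.017  0.3128] pitch(spout down +) 0.36 roll -0.24 yaw -1.16
rotvec [ 0.24 -0.36  0.35] shift to put grip over cradle at grip z 0.071 [-3.000e-01  1.464e+02 -4.659e+02]
rim 0.035
top left y@.4956 -0.24470418676454683 slope -0.4707355144773333 end 0.5944123885561134 right [ 0.42142896 -0.31120232  0.03315095] z 0.034306073578282345 zslope 0.05625432486193662
side left y@.4956 -0.24498774931721196 slope -0.301434856324056 end 0.594440675484526 right [ 0.42185422 -0.31200783  0.03421403] z 0.033647019434784084 zslope 0.11545221960350124
handle {'n': 127, 'c': array([ 0.4977, -0.2767,  0.0836]), 'mid': array([ 0.4978, -0.2781]), 'ang': np.float64(87.9), 'ext': array([0.0693, 0.013 ]), 'box': (array([ 497.9, -278.9]), array([72.1, 13.5]), 87.7), 'zmed': 0.0845}
drv {'n': 167, 'c': array([ 0.4449, -0.3931,  0.026 ]), 'mid': array([ 0.4452, -0.394 ]), 'ang': np.float64(3.6), 'ext': array([0.074 , 0.0205]), 'box': (array([ 446.3, -393.5]), array([77.3, 22.7]), 4.6), 'zmed': 0.0262}
bystanders (array([ 743.5, -114.3]), array([139.6,  82.1]), 74.4) (array([ 718.1, -287.2]), array([ 73. , 130.9]), 7.7) (array([733.6, 239.2]), array([41.9, 67.3]), 24.9)
bin inside z pct [0.00092883 0.00339047 0.00541235 0.02331879 0.06381744 0.06651788]
```

View pics/t21o.png

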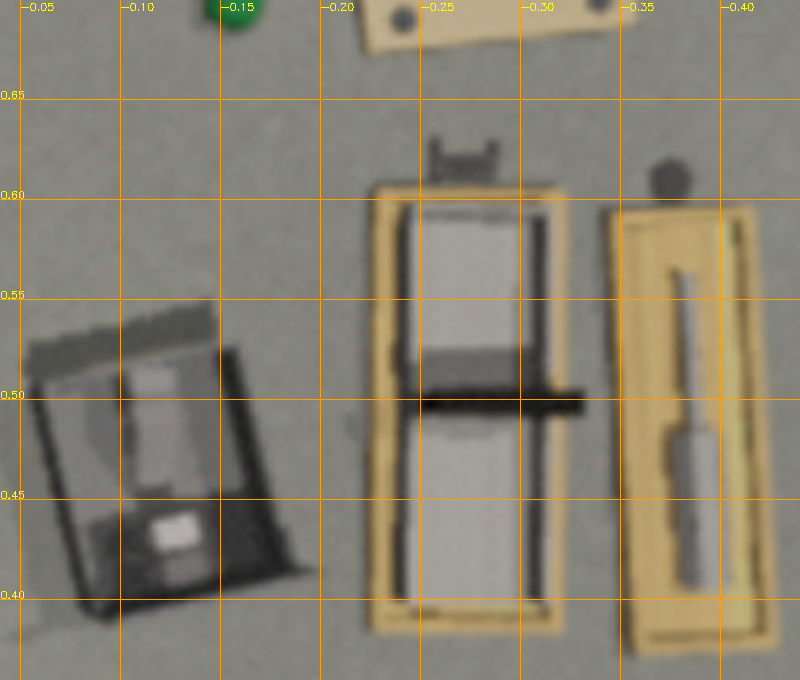

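View pics/s21.png

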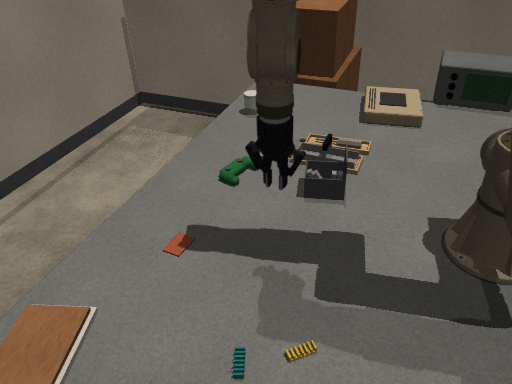

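```bash
python3 -c "
from h import *
f=np.load('pics/t21.npz');C=cloud('top',f['d'])
v=np.clip((C[...,2]+0.005)/0.1*255,0,255).astype(np.uint8)
a=f['im'][190:260,280:350];b=cv2.merge([v,v,v])[190:260,280:350]
cv2.imwrite('pics/bin21.png',cv2.resize(cv2.cvtColor(np.hstack([np.clip(a*1.6,0,255).astype(np.uint8),b]),cv2.COLOR_RGB2BGR),None,fx=5.6,fy=5.6,interpolation=cv2.INTER_CUBIC))
f=np.load('pics/s21.npz')
a=f['im'][145:205,295:360];cv2.imwrite('pics/bin21s.png',cv2.resize(cv2.cvtColor(np.clip(a*2.,0,255).astype(np.uint8),cv2.COLOR_RGB2BGR),None,fx=9,fy=9,interpolation=cv2.INTER_CUBIC))
"
```

```text
(no output)
```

View pics/bin21.png

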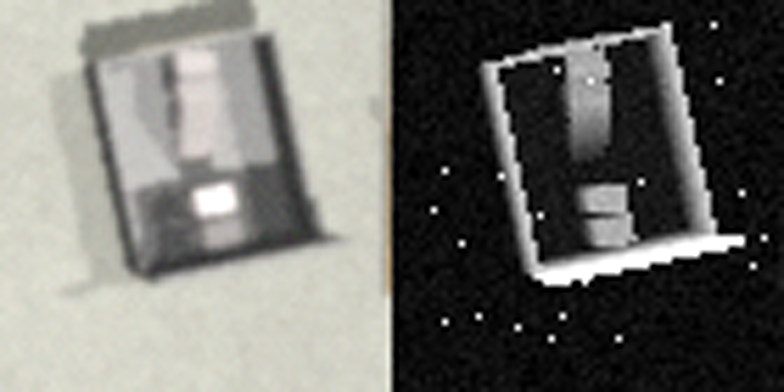

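View pics/bin21s.png

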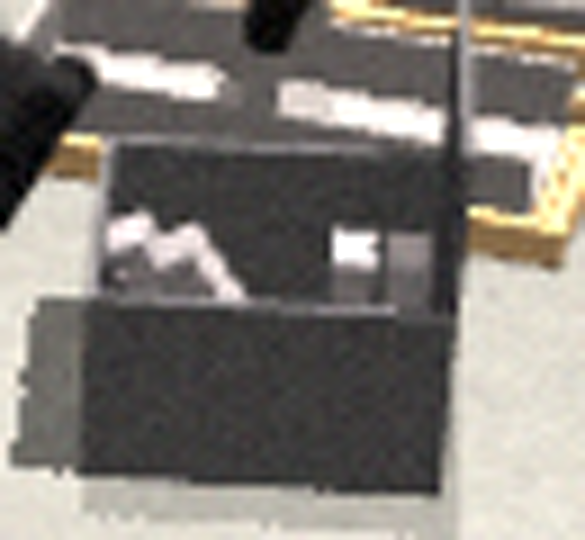

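```bash
python3 -c "
from h import *
st(); print(job.hand_in())"
```

```text
t 53.38 tcp [0.5043 0.1894 0.2222] gap 0.0256 F [-0.1 -0.8 -0.2]
toolaxes x [ 1.    -0.017  0.006] y [ 0.006 -0.003 -1.   ] z [ 0.017  1.    -0.003] q [ 0.213  0.251 -0.115  1.2   -0.005  1.8  ]
the job is handed in; nothing more can be done
None
```

I put the driver in the slim cradle, loaded the four heat sinks into the chute, tipped them into the bin in one go, and set the empty chute in the wide cradle. I handed the job in at 53.4 s; no verdict was reported. One sink was knocked about 3 cm aside during the run, so I found it again before picking it up.

**Sinks:** the last pictures show all four in the bin. Two stand on end by the guard, one stands at the front wall and one leans on it. The tops I measured are about 66 mm or lower, so every centre is well below the 70 mm rim. They ended up standing rather than lying flat.

**Chute:** it is level on the cradle floor. The handle reads (0.498, -0.278) m against the cradle centre at (0.496, -0.278). The end wall puts the chute about 1.5 mm nearer the centre than that, which is within camera error. Alignment is within about 2 degrees.

**Driver:** it lies on the slim cradle's floor, within about 1 degree of the cradle's direction.

**Bystanders:** the robot never went near the faceplate, controller or copper plate on purpose. The faceplate and copper plate read within about 2 mm of their starting places. The copper plate's angle read 25 degrees against 11 at the start, which I put down to depth noise on a 5 mm plate. The controller's centre read about 10 mm off, but its first measurement was cut short, showing only 120 of 140 mm. I didn't re-measure either one.

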